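# Lay out an injection tray

### The arm

A 6-joint arm with a two-finger parallel gripper is mounted at the origin on a cart in front of the work surface, level with it; the furniture and walls round the work are solid. World frame = base frame: x ahead of the robot, y to its left, z up, the work surface at z = 0. Lengths are in m, angles in rad, forces in N, time in s.
With the tool pointing down it reaches from about 0.35 to 0.975 m from the base axis. Payload 17.4 kg.
Tool frame: the origin (TCP) lies midway between the tips of the shut fingers; the grasp point (between the pads) lies 19 mm behind it; x points along the fingers, z is the direction in which the jaws open and shut, and the axes are right-handed (so a half turn about x gives the same grasp; the last joint's range is limited). The gripper opens to 85 mm and grips with 20 to 120 N. Pads are 22 mm wide; open, the fingers measure 114 mm over their backs; the gripper's body (76 mm by 85 mm) begins 54 mm behind the grasp point. The pads swing forward as they close: fully open they stand 13 mm farther back than shut.
Start: joints at [-1.273, 0.116, 1.442, -0, 1.584, -0.038], TCP at [0.222, -0.637, 0.231] pointing down, gripper open.
Joint ranges: [-2.83, 2.83], [-0.83, 2.19], [0.07, 2.5], [-1.14, 4.28], [0.01, 3], [-2.97, 2.97]. Speed limits (rad/s): [1.89, 1.89, 2.22, 3.14, 3.14, 3.14].

### API

Orientations are given as a unit quaternion [w, x, y, z].
In Python, from plant import readout, vision, ctrl, spotter gives the robot as it stands.
- The arm moves only by the shell command python3 -m creep 'ROWS' [OPENING] [FORCE]. ROWS is JSON, a list that holds one entry, the list of rows, each a list of 4 numbers: the shift along the tool's x, y, z in mm, then the turn about the tool's x in rad. A call has 1 to 12 rows; each row is the pose to reach, as a shift and turn from the pose commanded when the call began, along the tool's axes at that moment; what a row does not reach only later rows make up. A row lasts 1/12 s, in which the tool goes at most 41.7 mm and 7.16 degrees, less where a joint would pass 70% of its speed; a pose out of reach is approached as far as the arm can. A call with a gripper value outside its range is refused whole. OPENING is the finger opening in mm, from 0 to 85.4, set as the call begins (- or left out, the last holds). The fingers move at their own pace and stop on an object; FORCE is the grip in N (left out, the last holds). Time passes only in rows, so rows that repeat a pose let the fingers close. It gives the time, the measured TCP pose, the force and the opening at its end, in the units of the state.
- readout.get_obs(): the state, without advancing time (a new reading comes with each control period).
- vision.grab_frame(name): name is "scene" or "side" or "wrist"; returns (picture, depth): 400x640x3 uint8, red, green, blue; 400x640 float32, m along the optical axis (not along the pixel's ray), 0 where there is no reading.
- vision.camera_model(name): a dict with "intrinsics" (3x3 intrinsics, pixels), "D" ([k1, k2, p1, p2, k3] as OpenCV has them; the pictures are not rectified), "T" (4x4, takes a point from camera to world coordinates). Camera axes: x right, y down, z forward; pixel columns grow to the right and rows downward; lengths in m; the calibration is good to about 2 mm. A picture is of the moment at which its call begins: read the wrist's pose just before it. camera_model takes no time and is no camera call; for the wrist camera it gives the pose at the moment of the call.
- ctrl.finish_job(): hands the job in, once; it reports no verdict.
Trained networks look in the newest picture that a camera, given by its name, has taken for a name from the list of things; names that differ only in an ending like _2 or _b are one class to them, and where a whole thing is asked for, a point or a joint stands for the part that bears it (a point fixed in the world has none). Each returns a list of dicts, best first, with "p" (0 to 1); they miss things now and then, are a little off and sometimes report something else, mostly with a low value. They report only what shows in the picture. A call takes as long as a camera call. They do not tell look-alikes from the thing itself.
- spotter.recognise(camera, name): "extent" ([left, top, right, bottom] in pixels, round what is visible of it).
- spotter.tip_of(camera, name): "centre" ([column, row] in pixels: a listed point, or the origin of a listed thing).
The state is a dict: "clock": time; "joints": joint angles; "qvel": joint speeds; "joint_torque": joint torques, N m; "tcp_pos": TCP position; "tcp_rot": TCP orientation; "wrist_force": force on the tool from outside, world axes, zero at the start; "ft_torque": the same for the moment, N m; "width": finger opening in m.
Only numpy, scipy, OpenCV 4.12 (cv2) and the standard library are available. Lean on these libraries where they do the work, as an engineer would, in place of code of your own. Each camera call takes 0.05 s, during which the arm holds its last target.

### The job

Set up the injection tray: lay each wrapped syringe in the front compartment right in front of its medicine, the slim one before the small vial and the large pack before the big bottle, in the middle and straight front to back. Lay the forceps between them, lengthwise in both wire rests, and slip the plaster roll over the post between the medicines, down to the tray floor. Leave the medicines and the parcel tape where they stand.

Things in the scene. Friction and masses are not known exactly. Their poses are not given: they have to be found in the camera images.
- tray: Steel tray 270 (x) by 298 (y) mm, fixed. Origin: centre of underside; x from front (robot side) to back, y left. Floor top z 3 mm, walls and rim to 15 mm. Front: 3 long compartments along x, 170 x 90 mm, 8 mm ridges between; centres x = -47, y = +92 (left), 0, -92 (right) mm. Back corners: black ring wells, 60 mm wide inside, rim at z 11 mm, at x = 87, y = +92 and -92 mm, where the medicines stand.
- tape_post: Upright black post in the back part of the tray, midway between the wells: 13 mm in diameter, its upper 14 mm tapering to 5 mm, 32 mm high above the tray floor. Fixed to the tray. Origin: centre of its foot on the tray floor, 3 mm above the worktop.
- forceps_rest: Two bent-wire rests across the tray's middle front compartment, fixed to the tray, 90 mm apart along x. Each is a cradle: a level bar with its top 7.5 mm above the tray floor, flat for 19 mm of y, prongs flaring to 31 mm apart at 18 mm above the floor. Origin: midway between the two rests, on the tray floor, 3 mm above the worktop; axes as the tray's.
- vial: Small brown glass vial with crimped cap, 25 mm in diameter, 58 mm high, standing in the left or the right well of the tray. Stays there. Origin: centre of its underside, z up.
- bottle: Big clear squeeze bottle with a narrow white cap, 51 mm in diameter, 106 mm high, standing in the other well of the tray. Stays there. Origin: centre of its underside, z up.
- slim_syringe: Slim wrapped syringe, white flat sachet 135 mm long (along its y), wrapper 34 mm wide, 12 mm thick; the part to grip is 22 mm wide (along its x) and 10 mm high. 12 g. Lies flat. Origin: centre of its underside.
- syringe_pack: Large syringe with a light-blue plunger in a clear blister, 150 mm long (along its x), 60 mm wide (along its y; 56 mm between the fingers), 26 mm thick. 30 g. Lies flat. Origin: centre of its underside.
- forceps: Steel dressing forceps lying flat, 146 mm long (along its y), at most 16 mm wide (along its x) at the middle, 9 mm high. 35 g. Origin: centre of its underside.
- plaster_roll: Roll of cream cloth plaster lying flat, 50 mm in diameter, 25 mm high, with a hole through its middle that looks 27 mm wide, of which 19 mm is clear. 30 g. Origin: centre of its underside, z (hole axis) up.
- parcel_tape: Bystander: big yellow-brown roll of packing tape lying flat, 110 mm in diameter, 24 mm high. Origin: centre of its underside.
Mind the look-alikes: they are no part of the job. Of the things that look like the plaster_roll, take the one that is farthest to the robot's right at the start.

How it is judged:
At the end, for the whole second after the job is handed in: Syringes flat in the front compartments before their medicines, within 15 mm of centre, 0.2 rad of straight; forceps level in both rests (15 mm lengthwise, 7 mm sideways, 0.15 rad); roll flat over the post (8 mm); all released, at rest; medicines upright within 15 mm, parcel tape within 30 mm (((y of vial in the frame of tray above 0.05 m and x of slim_syringe in the frame of tray between -0.062 and -0.032 m and y of slim_syringe in the frame of tray between 0.077 and 0.107 m and x of syringe_pack in the frame of tray between -0.062 and -0.032 m and y of syringe_pack in the frame of tray between -0.107 and -0.077 m) or (y of vial in the frame of tray below -0.05 m and x of slim_syringe in the frame of tray between -0.062 and -0.032 m and y of slim_syringe in the frame of tray between -0.107 and -0.077 m and x of syringe_pack in the frame of tray between -0.062 and -0.032 m and y of syringe_pack in the frame of tray between 0.077 and 0.107 m)) and angle between the y axis of slim_syringe and the x axis of tray, either way round below 0.2 rad and angle between the x axis of syringe_pack and the x axis of tray, either way round below 0.2 rad and height (world z) of each of slim_syringe, syringe_pack, plaster_roll below 0.009 m and angle between each of slim_syringe, syringe_pack, plaster_roll's own z axis and vertical below 0.1 rad and x of forceps in the frame of forceps_rest between -0.015 and 0.015 m and y of forceps in the frame of forceps_rest between -0.007 and 0.007 m and height (world z) of forceps between 0.007 and 0.015 m and angle between the y axis of forceps and the x axis of tray, either way round below 0.15 rad and angle between forceps's own y axis and vertical between 1.5 and 1.64 rad and x of plaster_roll in the frame of tape_post between -0.008 and 0.008 m and y of plaster_roll in the frame of tape_post between -0.008 and 0.008 m and angle between each of vial, bottle's own z axis and vertical below 0.15 rad and distance of each of vial, bottle from where it was at the start of the episode below 0.015 m and distance of parcel_tape from where it was at the start of the episode below 0.03 m and linear speed of each of slim_syringe, syringe_pack, forceps, plaster_roll below 0.02 m/s and contact force between each of slim_syringe, syringe_pack, forceps, plaster_roll and the fingers below 0.05 N); the robot touches nothing.
It fails at once if a medicine is knocked over or shifted (angle between any of vial, bottle's own z axis and vertical above 0.35 rad or distance of any of vial, bottle from where it was at the start of the episode above 0.03 m).
It fails at once if the parcel tape is disturbed (distance of parcel_tape from where it was at the start of the episode above 0.04 m).
It also fails if it takes over 125 s, if anything falls off the work surface, if the arm or the gripper's body presses on something with over 40 N, if the wrist force passes 120 N, or if a joint passes its speed limit or range.

## Working session

There is one attempt and no reset: what is moved stays moved. The work goes in short steps, Python scripts to look and compute and a shell command to move; the robot and the scene stay as the last step left them, time stands still between calls to the robot, and variables do not carry over. Pictures are saved under pics/ and viewed, and the job is handed in when it is done.

```bash
ls; mkdir -p pics
python3 - <<'E'
from plant import readout, vision
import cv2
print(readout.get_obs())
for n in ["scene","side","wrist"]:
    p,d=vision.grab_frame(n); cv2.imwrite(f"pics/{n}0.png",p[:,:,::-1])
    m=vision.camera_model(n); print(n,m)
E
```

```text
pics
{'clock': 0.0, 'joints': array([-1.27278414e+00,  1.16482949e-01,  1.44228298e+00, -8.34148854e-06,
        1.58399486e+00, -3.78404021e-02]), 'qvel': array([-5.36654517e-04, -5.65383754e-04,  4.46504358e-05, -2.03704375e-03,
        3.80558617e-04, -4.25068622e-04]), 'joint_torque': array([-1.11305726e-04, -7.31993794e+01, -6.32506227e+01, -7.39266943e-05,
        6.32554074e-03,  3.75176967e-06]), 'tcp_pos': array([ 0.22236858, -0.6371128 ,  0.23055322]), 'tcp_rot': array([ 0.57620646,  0.40964696,  0.57686495, -0.40914827]), 'wrist_force': array([0.29435505, 0.13424343, 0.43092644]), 'ft_torque': array([-0.02333537, -0.05128841,  0.0260656 ]), 'width': 0.08560759759616879}
scene {'intrinsics': array([[387.66356192,   0.        , 319.1892803 ],
       [  0.        , 387.66356192, 197.20348614],
       [  0.        ,   0.        ,   1.        ]]), 'D': array([-0.05600325,  0.        ,  0.        ,  0.        ,  0.        ]), 'T': array([[ 0.53292951, -0.36164255,  0.76498419, -0.05972203],
       [-0.84613806, -0.22130795,  0.48484344, -0.4986021 ],
       [-0.00604293, -0.9056
[... 497 characters left out ...]
 -0.87202721, -0.48938733,  0.56607478],
       [ 0.        ,  0.        ,  0.        ,  1.        ]])}
wrist {'intrinsics': array([[314.14629356,   0.        , 324.03015322],
       [  0.        , 314.14629356, 199.55124636],
       [  0.        ,   0.        ,   1.        ]]), 'D': array([0.02090713, 0.        , 0.        , 0.        , 0.        ]), 'T': array([[ 3.27484769e-01, -9.06609300e-01, -2.66107692e-01,
         2.89884236e-01],
       [-9.44856334e-01, -3.14372759e-01, -9.17402672e-02,
        -6.13381426e-01],
       [-4.84430193e-04,  2.81477079e-01, -9.59567829e-01,
         3.72738633e-01],
       [ 0.00000000e+00,  0.00000000e+00,  0.00000000e+00,
         1.00000000e+00]])}
```

View pics/scene0.png

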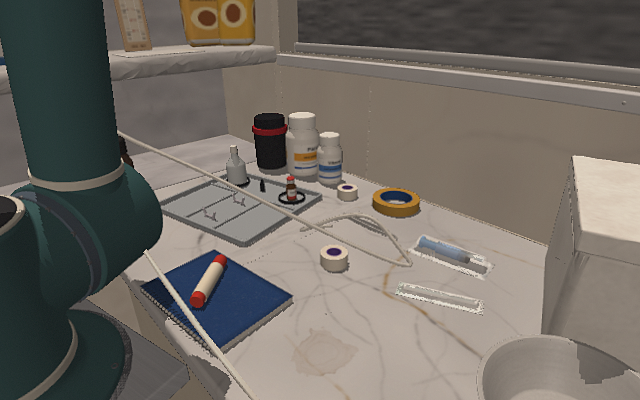

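View pics/side0.png

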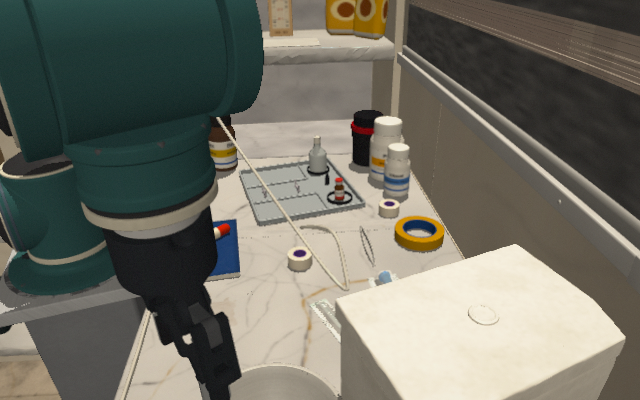

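View pics/wrist0.png

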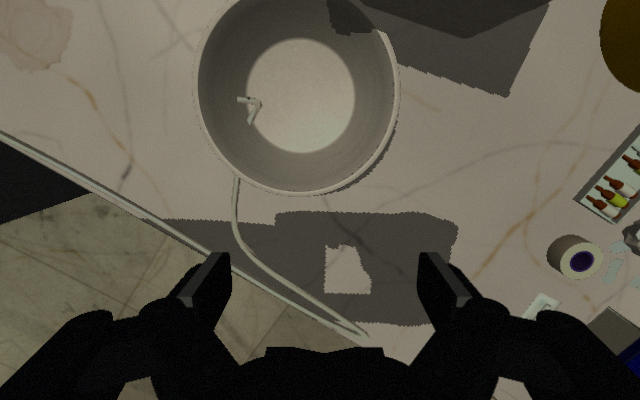

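```bash
cat > h.py <<'E'
import numpy as np, cv2
from plant import readout, vision, ctrl, spotter
def ray(m,u,v):
    q=cv2.undistortPoints(np.array([[[u,v]]],float),m["intrinsics"],m["D"])[0,0]
    return np.array([q[0],q[1],1.])
def at(m,u,v,z):
    r=m["T"][:3,:3]@ray(m,u,v); c=m["T"][:3,3]
    return c+r*(z-c[2])/r[2]
def cloud(m,d):
    H,W=d.shape
    uu,vv=np.meshgrid(np.arange(W),np.arange(H))
    q=cv2.undistortPoints(np.stack([uu,vv],-1).reshape(-1,1,2).astype(float),m["intrinsics"],m["D"]).reshape(H,W,2)
    P=np.dstack([q[...,0]*d,q[...,1]*d,d])
    return P@m["T"][:3,:3].T+m["T"][:3,3]
def grab(n,tag=None):
    m=vision.camera_model(n); p,d=vision.grab_frame(n)
    if tag: cv2.imwrite(f"pics/{tag}.png",p[:,:,::-1])
    return m,p,d
def warp(m,p,x0,x1,y0,y1,z=0,s=1000):
    # top view: image up = +x, left = +y
    H=int((x1-x0)*s);W=int((y1-y0)*s)
    X,Y=np.meshgrid(x1-np.arange(H)/s,y1-np.arange(W)/s,indexing='ij')
    P=np.stack([X,Y,np.full_like(X,z)],-1).reshape(-1,3)
    Ti=np.linalg.inv(m["T"])
    uv,_=cv2.projectPoints(P,cv2.Rodrigues(Ti[:3,:3])[0],Ti[:3,3],m["intrinsics"],m["D"])
    uv=uv.reshape(H,W,2).astype(np.float32)
    return cv2.remap(p,uv[...,0],uv[...,1],cv2.INTER_LINEAR)
E
python3 - <<'E'
from h import *
for n in ["scene","side","wrist"]:
    m,p,d=grab(n); 
    C=cloud(m,d)
    for t in ["tray","tape_post","forceps_rest","vial","bottle","slim_syringe","syringe_pack","forceps","plaster_roll","parcel_tape"]:
        for r in spotter.tip_of(n,t)[:4]:
            if r["p"]<.3: continue
            u,v=r["centre"]; i,j=int(round(v)),int(round(u))
            c=C[i,j] if 0<=i<400 and 0<=j<640 else None
            print(n,t,round(r["p"],2),np.round(r["centre"]),"z0:",at(m,u,v,0).round(3)[:2],"depth:",None if c is None else c.round(3))
m,p,d=grab("wrist");print(cloud(m,d)[[90,258,255,130],[280,600,575,370]].round(3)) 
m,p,d=grab("scene");C=cloud(m,d)
for u,v in [(150,145),(200,170),(250,195),(300,215),(350,238),(400,262),(410,258),(365,218),(150,255),(200,325)]: print(u,v,C[v,u].round(3))
print(readout.get_obs()["clock"])
E
```

```text
scene tray 0.75 [240. 203.] z0: [0.55  0.113] depth: [0.545 0.111 0.002]
scene tape_post 0.6 [267. 192.] z0: [0.636 0.102] depth: [0.628 0.094 0.003]
scene forceps_rest 0.59 [222. 212.] z0: [0.491 0.116] depth: [0.488 0.113 0.002]
scene vial 0.73 [292. 194.] z0: [0.656 0.037] depth: [0.621 0.011 0.02 ]
scene bottle 0.7 [237. 179.] z0: [0.659 0.225] depth: [0.618 0.186 0.023]
scene bottle 0.59 [396. 206.] z0: [ 0.728 -0.214] depth: [ 0.682 -0.23   0.025]
scene bottle 0.51 [241. 203.] z0: [0.551 0.112] depth: [0.542 0.104 0.005]
scene slim_syringe 0.94 [441. 298.] z0: [ 0.457 -0.401] depth: [ 0.447 -0.403  0.007]
scene slim_syringe 0.4 [239. 180.] z0: [0.659 0.219] depth: [0.62  0.181 0.02 ]
scene syringe_pack 0.75 [450. 256.] z0: [ 0.586 -0.38 ] depth: [ 0.559 -0.385  0.016]
scene forceps 0.56 [368. 226.] z0: [ 0.607 -0.199] depth: [ 0.598 -0.203  0.006]
scene plaster_roll 0.63 [332. 267.] z0: [ 0.439 -0.209] depth: [ 0.428 -0.215  0.009]
scene plaster_roll 0.61 [348. 194.] z0: [ 0.731 -0.084] depth: [ 0.695 -0.103  0.019]
side tray 0.84 [302. 189.] z0: [0.556 0.11 ] depth: [0.555 0.1
[... 525 characters left out ...]
.449 -0.209] depth: [ 0.443 -0.229  0.015]
side plaster_roll 0.51 [390. 211.] z0: [ 0.724 -0.083] depth: [ 0.707 -0.111  0.019]
side parcel_tape 0.87 [415. 238.] z0: [ 0.72  -0.212] depth: [ 0.699 -0.243  0.024]
side parcel_tape 0.57 [337. 326.] z0: [ 0.455 -0.402] depth: [ 0.451 -0.412  0.01 ]
[[ 0.291 -0.561  0.003]
 [ 0.29  -0.613  0.373]
 [ 0.222 -0.977  0.003]
 [ 0.284 -0.667  0.036]]
150 145 [0.693 0.657 0.021]
200 170 [0.396 0.056 0.147]
250 195 [ 0.422 -0.042  0.109]
300 215 [ 0.576 -0.044 -0.001]
350 238 [ 0.543 -0.19   0.001]
400 262 [ 0.494 -0.315  0.017]
410 258 [ 0.508 -0.328  0.022]
365 218 [ 0.511 -0.235  0.074]
150 255 [ 0.216 -0.019  0.084]
200 325 [ 0.183 -0.157  0.041]
1.9
```

Run:
```python
from h import *
m,p,d=grab("wrist")
C=cloud(m,d)
for t in ["plaster_roll","forceps","slim_syringe","parcel_tape"]:
    print(t,[(round(r["p"],2),np.round(r["centre"])) for r in spotter.tip_of("wrist",t)])
    print(t,[(round(r["p"],2),np.round(r["extent"])) for r in spotter.recognise("wrist",t)])
for v,u in [(245,555),(250,560),(262,582),(275,570),(200,500),(120,480),(200,610),(300,560),(330,600),(20,400),(80,500),(230,610),(40,620)]: print(u,v,C[v,u].round(3))
big=cv2.resize(p[100:380,440:640],None,fx=3,fy=2.1)[:,:,::-1]
cv2.imwrite("pics/w1.png",cv2.resize(p[120:380,440:640],(600,600*260//200-200))[:,:,::-1])
```

```text
plaster_roll []
plaster_roll []
forceps []
forceps []
slim_syringe []
slim_syringe []
parcel_tape []
parcel_tape []
555 245 [ 0.227 -0.941  0.008]
560 250 [ 0.225 -0.94   0.019]
582 262 [ 0.219 -0.976  0.016]
570 275 [ 0.201 -0.964  0.024]
500 200 [ 0.257 -0.855 -0.   ]
480 120 [ 0.335 -0.787 -0.001]
610 200 [ 0.3   -0.967  0.012]
560 300 [ 0.157 -0.996 -0.   ]
600 330 [ 0.141 -1.05   0.017]
400 20 [ 0.399 -0.66  -0.   ]
500 80 [ 0.38  -0.788 -0.   ]
610 230 [ 0.266 -1.     0.001]
620 40 [ 0.442 -0.866  0.03 ]
```

View pics/w1.png

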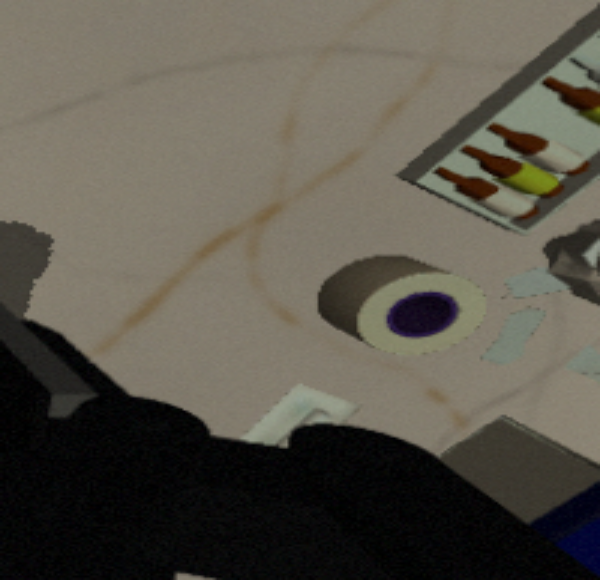

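```bash
cat >> h.py <<'E'
from scipy.spatial.transform import Rotation as R
def tool():
    o=readout.get_obs(); q=o["tcp_rot"]; return o["tcp_pos"],R.from_quat([q[1],q[2],q[3],q[0]]).as_matrix(),o
def shift(target,jaw=None):
    """print tool shift (mm) to world target; jaw: desired world dir angle of jaw axis (rad)"""
    p,M,o=tool(); s=M.T@(np.array(target)-p)*1000
    print("t",round(o["clock"],2),"tcp",p.round(4),"shift mm",s.round(1),end=" ")
    if jaw is not None:
        z=M[:,2]; a=np.arctan2(z[1],z[0]); 
        dd=(jaw-a+np.pi/2)%np.pi-np.pi/2
        # rotation about tool x (down): sign
        sg=np.sign(M[2,0]); print("jaw now",round(a,3),"turn",round(dd*sg,3),"or",round((dd-np.sign(dd)*np.pi)*sg,3),"j6",o["joints"][5].round(2),end="")
    print()
E
python3 - <<'E'
from h import *
p,M,o=tool(); print(M.round(3)); shift([0.19,-0.83,0.23])
E
```

```text
[[-0.     0.944  0.33 ]
 [ 0.     0.33  -0.944]
 [-1.    -0.    -0.   ]]
t 2.35 tcp [ 0.2224 -0.6373  0.2313] shift mm [  1.3 -94.1 171.2]
```

```bash
python3 - <<'E'
from h import *
m,p,d=grab("scene");C=cloud(m,d)
for u,v in [(580,170),(630,185),(550,200),(545,320),(620,240),(500,350),(600,340)]: print(u,v,C[v,u].round(3))
m,p,d=grab("side");C=cloud(m,d)
for u,v in [(345,310),(500,255),(600,340),(430,340),(480,315),(250,380)]: print(u,v,C[v,u].round(3))
E
python3 -m creep '[[[0,-10,25,0],[0,-25,55,0],[0,-40,85,0],[0,-60,120,0],[0,-80,150,0],[0,-94,170,0],[0,-94,170,0]]]'
python3 - <<'E'
from h import *
m,p,d=grab("wrist","w2"); print(m["T"].round(3))
E
```

```text
580 170 [ 0.595 -0.546  0.203]
630 185 [ 0.571 -0.609  0.202]
550 200 [ 0.721 -0.521  0.096]
545 320 [ 0.446 -0.547  0.03 ]
620 240 [ 0.395 -0.586  0.198]
500 350 [ 0.331 -0.502  0.054]
600 340 [ 0.397 -0.605  0.064]
345 310 [ 0.396 -0.573  0.202]
500 255 [ 0.637 -0.551  0.201]
600 340 [ 0.634 -0.723  0.203]
430 340 [ 0.464 -0.65   0.201]
480 315 [ 0.536 -0.639  0.203]
250 380 [ 0.284 -0.498  0.044]
clock: 3.03
tcp_pos: [0.1876, -0.8319, 0.2285]
tcp_rot: [0.575, 0.41, 0.577, -0.41]
wrist_force: [0.5, 0.3, 0.6]
width: 0.0853
[[ 0.326 -0.907 -0.267  0.255]
 [-0.946 -0.313 -0.09  -0.808]
 [-0.002  0.282 -0.959  0.37 ]
 [ 0.     0.     0.     1.   ]]
```

View pics/w2.png

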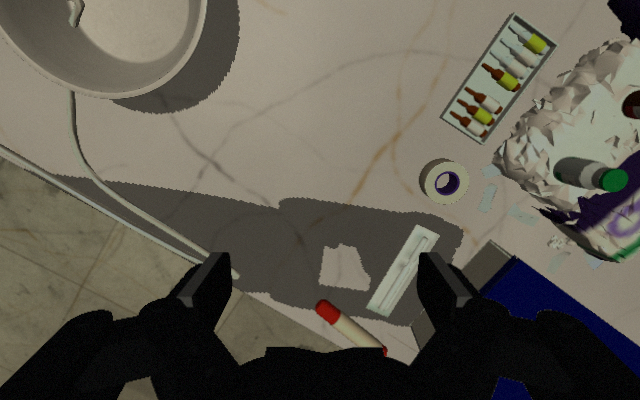

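Run:
```python
from h import *
m,p,d=grab("wrist");C=cloud(m,d)
for t in ["plaster_roll","slim_syringe"]:
    for r in spotter.tip_of("wrist",t): print(t,round(r["p"],2),np.round(r["centre"]),at(m,*r["centre"],0.024).round(3))
    for r in spotter.recognise("wrist",t): print(t,round(r["p"],2),np.round(r["extent"]))
for u,v in [(446,163),(463,175),(458,200),(430,190),(447,183),(440,172),(500,180)]: print(u,v,C[v,u].round(3))
S=C[150:215,405:480].reshape(-1,3); S=S[(S[:,2]>.02)&(S[:,2]<.03)]; print(len(S),S.min(0),S.max(0),(S.min(0)+S.max(0))/2)
print(at(m,447,182,.025))
```

```text
446 163 [ 0.244 -0.953  0.024]
463 175 [ 0.238 -0.977  0.025]
458 200 [ 0.209 -0.985  0.024]
430 190 [ 0.21  -0.95   0.024]
447 183 [ 0.221 -0.975 -0.   ]
440 172 [ 0.232 -0.951  0.024]
500 180 [ 2.450e-01 -1.034e+00 -1.000e-03]
1260 [ 0.19764617 -0.98973333  0.02009085] [ 0.24704314 -0.93988215  0.0267538 ] [ 0.22234465 -0.96480774  0.02342233]
[ 0.22466561 -0.9633719   0.025     ]
```

```bash
python3 -m creep '[[[0,-10,30,0],[0,-20,65,0],[0,-20,90,0],[0,-20,100,0],[0,-20,100,0]]]'
python3 - <<'E'
from h import *
m,p,d=grab("wrist","w3")
for k in range(3):
  for t in ["plaster_roll","slim_syringe"]:
    for r in spotter.tip_of("wrist",t): print(t,round(r["p"],2),np.round(r["centre"]),at(m,*r["centre"],0.024).round(3))
    for r in spotter.recognise("wrist",t): print(t,round(r["p"],2),np.round(r["extent"]))
  m,p,d=grab("wrist")
E
```

```text
clock: 3.75
tcp_pos: [0.2048, -0.9307, 0.2295]
tcp_rot: [0.576, 0.41, 0.577, -0.409]
wrist_force: [-0.0, 0.6, -0.5]
width: 0.0855
```

View pics/w3.png

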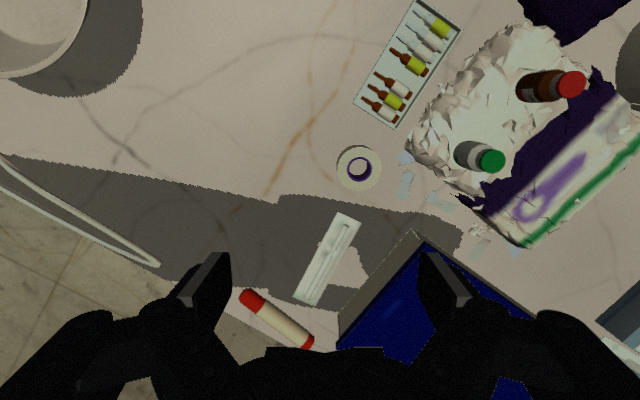

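```bash
python3 - <<'E'
from h import *
shift([0.25,-0.6,0.26]);shift([0.42,-0.35,0.30],np.pi/2)
E
python3 -m creep '[[[0,0,-35,0],[-5,0,-75,0],[-10,0,-115,0],[-15,-5,-155,0],[-20,-5,-190,0],[-25,-5,-225,0],[-30,-10,-260,0],[-30,-10,-295,0],[-30,-10,-330,0]]]'
python3 - <<'E'
from h import *
shift([0.42,-0.35,0.30],np.pi/2)
E
```

```text
t 4.55 tcp [ 0.2037 -0.9298  0.2312] shift mm [ -28.8  152.4 -296.1] 
t 4.55 tcp [ 0.2037 -0.9298  0.2312] shift mm [ -68.8  395.2 -476.2] jaw now -1.235 turn 0.336 or -2.806 j6 -0.15
clock: 5.3
tcp_pos: [0.0849, -0.6198, 0.2618]
tcp_rot: [0.577, 0.409, 0.576, -0.41]
wrist_force: [-1.0, 0.0, 0.4]
width: 0.0857
t 5.3 tcp [ 0.0849 -0.6198  0.2618] shift mm [ -38.5  405.2 -144.3] jaw now -1.235 turn 0.336 or -2.806 j6 -0.24
```

```bash
python3 -m creep '[[[-10,38,-12,0.1],[-20,76,-24,0.2],[-30,114,-38,0.3],[-38,152,-52,0.336],[-38,190,-66,0.336],[-38,228,-80,0.336],[-38,266,-94,0.336],[-38,304,-108,0.336],[-38,342,-122,0.336],[-38,380,-136,0.336],[-38,405,-144,0.336],[-38,405,-144,0.336]]]'
python3 - <<'E'
from h import *
m,p,d=grab("wrist","w4");C=cloud(m,d)
for t in ["plaster_roll","slim_syringe","syringe_pack","forceps","parcel_tape"]:
    for r in spotter.tip_of("wrist",t): print(t,round(r["p"],2),np.round(r["centre"]),at(m,*r["centre"],0.0).round(3))
E
```

```text
clock: 6.3
tcp_pos: [0.4235, -0.3492, 0.2994]
tcp_rot: [0.501, 0.499, 0.501, -0.499]
wrist_force: [0.3, 0.0, 0.6]
width: 0.0852
plaster_roll 0.74 [220. 140.] [ 0.451 -0.204  0.   ]
slim_syringe 0.66 [364. 137.] [ 0.455 -0.404  0.   ]
syringe_pack 0.84 [350.  40.] [ 0.577 -0.381  0.   ]
forceps 0.68 [204.  18.] [ 0.601 -0.2    0.   ]
```

View pics/w4.png

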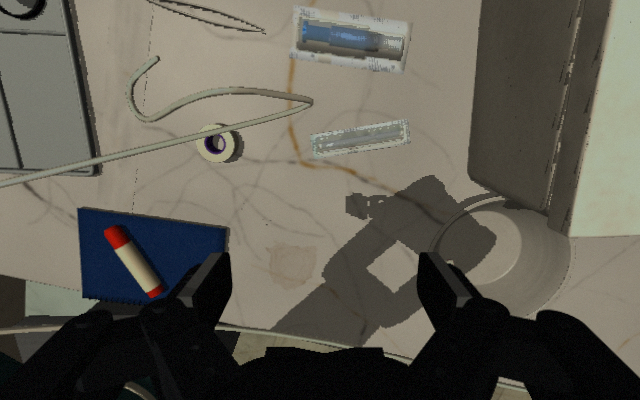

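Run:
```python
from h import *
m,p,d=grab("wrist");C=cloud(m,d)
for u,v in [(10,182),(60,168),(100,160),(150,146),(190,136),(230,125),(270,114),(300,106),(309,101),(290,97),(250,93),(210,96),(170,112),(150,119),(132,105),(130,90),(140,75),(155,58)]:
    W=C[v-4:v+5,u-3:u+4].reshape(-1,3); W=W[W[:,2]>-.1]; k=W[W[:,2].argmax()]; print((u,v),k.round(3))
```

```text
(10, 182) [ 0.418 -0.026  0.119]
(60, 168) [ 0.427 -0.066  0.103]
(100, 160) [ 0.436 -0.1    0.089]
(150, 146) [ 0.491 -0.353  0.441]
(190, 136) [ 0.458 -0.188  0.055]
(230, 125) [ 0.469 -0.232  0.04 ]
(270, 114) [ 0.483 -0.284  0.024]
(300, 106) [ 0.495 -0.324  0.015]
(309, 101) [ 0.503 -0.33   0.018]
(290, 97) [ 0.506 -0.308  0.038]
(250, 93) [ 0.511 -0.267  0.069]
(210, 96) [ 0.507 -0.232  0.079]
(170, 112) [ 0.491 -0.172  0.061]
(150, 119) [ 0.483 -0.146  0.051]
(132, 105) [ 0.489 -0.111  0.026]
(130, 90) [ 0.507 -0.101  0.014]
(140, 75) [ 0.535 -0.116  0.01 ]
(155, 58) [ 0.55  -0.139  0.013]
```

Run:
```python
from h import *
m,p,d=grab("scene","s1");C=cloud(m,d)
for u in range(100,300,15):
    # cord row guess
    v0=int(130+(u-115)*0.455)
    W=C[v0-12:v0+13,u-1:u+2].reshape(-1,3); dd=d[v0-12:v0+13,u-1:u+2].reshape(-1); ok=dd>0
    k=W[ok][dd[ok].argmin()]; print(u,v0,k.round(3))
```

```text
100 123 [0.356 0.299 0.221]
115 130 [0.36  0.262 0.202]
130 136 [0.365 0.221 0.192]
145 143 [0.372 0.183 0.179]
160 150 [0.38  0.144 0.173]
175 157 [0.386 0.11  0.163]
190 164 [0.392 0.078 0.155]
205 170 [0.4   0.045 0.144]
220 177 [0.404 0.014 0.133]
235 184 [ 0.413 -0.012  0.124]
250 191 [ 0.42  -0.046  0.111]
265 198 [ 0.426 -0.071  0.098]
280 205 [ 0.435 -0.098  0.089]
295 211 [ 0.44  -0.13   0.077]
```

View pics/s1.png

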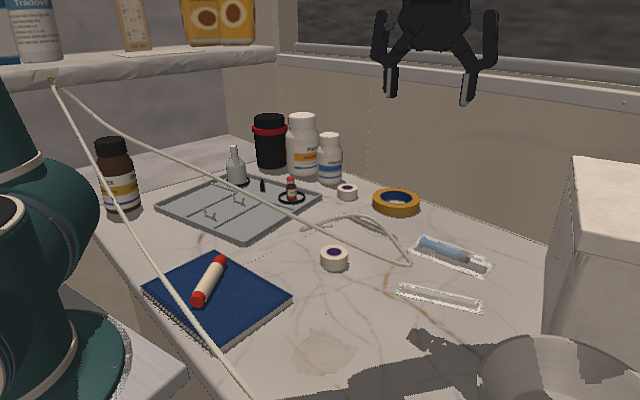

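Run:
```python
from h import *
m,p,d=grab("wrist","w5");C=cloud(m,d)
def seg(x0,x1,y0,y1,zl,zh=0.04):
    M=((C[...,0]>x0)&(C[...,0]<x1)&(C[...,1]>y0)&(C[...,1]<y1)&(C[...,2]>zl)&(C[...,2]<zh)&(d>0))
    P=C[M]; r=cv2.minAreaRect((P[:,:2]*1000).astype(np.float32)); return len(P),r,P[:,:2].mean(0).round(4),np.percentile(P[:,2],[50,95]).round(4)
print("slim",seg(.40,.50,-.50,-.335,.003)); print("pack",seg(.53,.66,-.48,-.29,.003));print("pack",seg(.53,.66,-.48,-.29,.012))
print("roll",seg(.40,.48,-.245,-.18,.018,.03)); print("forc",seg(.54,.7,-.27,-.12,.003,.03))
w=warp(m,p,.38,.66,-.5,-.14,0.005,2000); cv2.imwrite("pics/top1.png",w[:,:,::-1])
```

```text
slim (1388, ((457.5643005371094, -400.1728515625), (39.18558120727539, 128.5813446044922), 5.611092567443848), array([ 0.4542, -0.3988]), array([0.0094, 0.0117]))
pack (3412, ((572.4402465820312, -381.77777099609375), (150.61996459960938, 70.93804931640625), 87.49742889404297), array([ 0.5739, -0.3756]), array([0.023 , 0.0254]))
pack (3036, ((575.9891967773438, -380.89837646484375), (132.2213134765625, 34.49812316894531), 82.40369415283203), array([ 0.575 , -0.3762]), array([0.0233, 0.0255]))
roll (785, ((456.4957275390625, -208.72882080078125), (48.59560775756836, 64.70498657226562), 67.88340759277344), array([ 0.4467, -0.2068]), array([0.0243, 0.0257]))
forc (587, ((593.9921875, -186.04791259765625), (65.89054107666016, 156.06533813476562), 17.376604080200195), array([ 0.5891, -0.1921]), array([0.0076, 0.0109]))
```

View pics/top1.png

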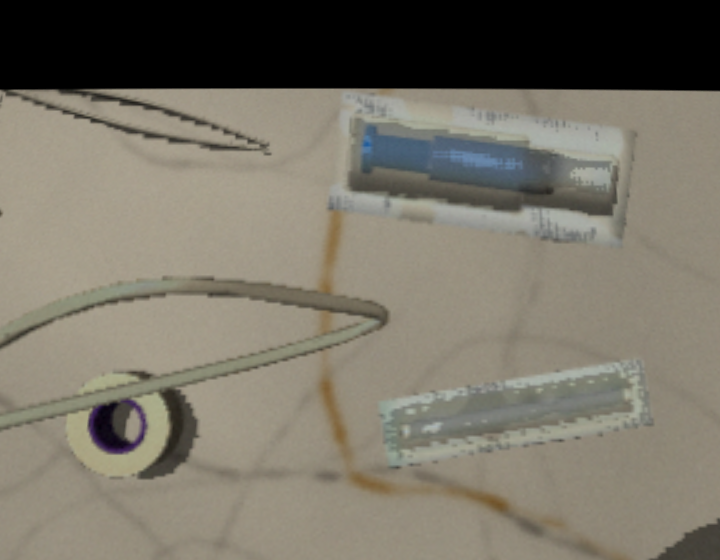

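```bash
python3 -m creep '[[[0,15,-35,0],[0,30,-75,0],[0,50,-115,0],[0,60,-155,0],[0,70,-190,0],[0,70,-190,0]]]'
python3 - <<'E'
from h import *
m,p,d=grab("wrist","w6");C=cloud(m,d)
for t in ["plaster_roll","forceps","parcel_tape","tray","vial","tape_post"]:
    for r in spotter.tip_of("wrist",t): print(t,round(r["p"],2),np.round(r["centre"]),at(m,*r["centre"],0.0).round(3))
w=warp(m,p,.41,.69,-.34,-.02,0.005,2200); cv2.imwrite("pics/top2.png",w[:,:,::-1])
print(m["T"][:3,3])
E
python3 -m creep '[[[0,0,-35,0],[0,0,-75,0],[0,0,-115,0],[0,0,-155,0],[0,-5,-195,0],[0,-10,-235,0],[0,-20,-265,0],[0,-20,-265,0]]]'
python3 - <<'E'
from h import *
m,p,d=grab("wrist","w7");C=cloud(m,d)
for t in ["bottle","tray","vial","tape_post","forceps_rest"]:
    for r in spotter.tip_of("wrist",t): print(t,round(r["p"],2),np.round(r["centre"]),at(m,*r["centre"],0.003).round(3))
w=warp(m,p,.38,.72,-.08,.3,0.003,1750); cv2.imwrite("pics/top3.png",w[:,:,::-1])
w=warp(m,p,.38,.72,-.08,.3,0.015,1750); cv2.imwrite("pics/top3b.png",w[:,:,::-1])
E
```

```text
clock: 7.25
tcp_pos: [0.4916, -0.1573, 0.2997]
tcp_rot: [0.501, 0.5, 0.501, -0.498]
wrist_force: [-0.4, -1.3, 0.3]
width: 0.0854
plaster_roll 0.72 [358. 190.] [ 0.449 -0.206  0.   ]
forceps 0.72 [356.  74.] [ 0.605 -0.198  0.   ]
forceps 0.28 [187.  52.] [0.63  0.019 0.   ]
tray 0.71 [126. 120.] [0.545 0.112 0.   ]
vial 0.82 [191.  54.] [0.628 0.014 0.   ]
tape_post 0.49 [111.  51.] [0.63  0.114 0.   ]
[ 0.56292723 -0.15686594  0.44169731]
clock: 8.27
tcp_pos: [0.4695, 0.1062, 0.2994]
tcp_rot: [0.5, 0.5, 0.501, -0.499]
wrist_force: [-0.7, -1.3, 0.5]
width: 0.0855
bottle 0.96 [245.  31.] [0.631 0.205 0.003]
tray 0.87 [317. 102.] [0.548 0.116 0.003]
vial 0.86 [392.  34.] [0.629 0.022 0.003]
tape_post 0.56 [320.  36.] [0.626 0.112 0.003]
```

View pics/top2.png

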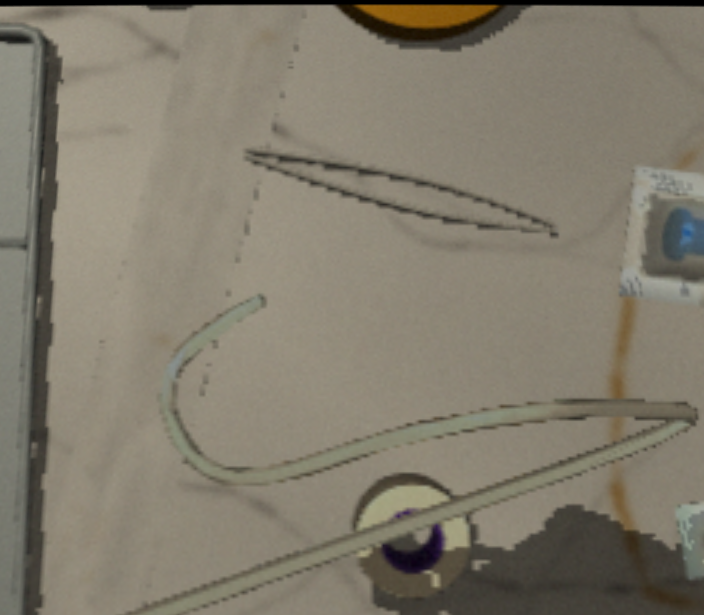

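View pics/top3b.png

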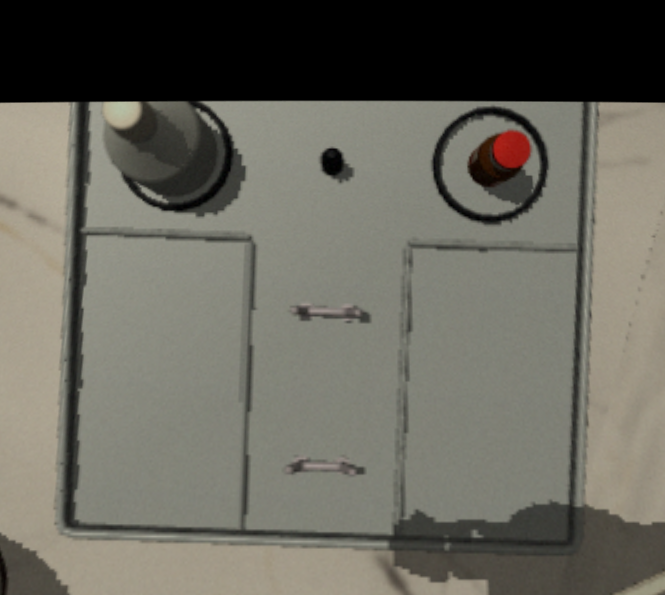

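View pics/w7.png

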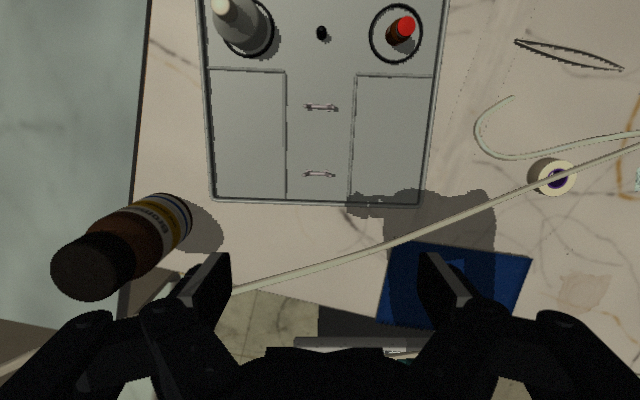

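Run:
```python
from h import *
m,p,d=grab("wrist");C=cloud(m,d)
S=C[20:48,308:334].reshape(-1,3); D=S[(S[:,2]>.015)&(S[:,2]<.05)]; print("post cloud",len(D),D.mean(0),D.max(0))
S=C[20:48,308:334]; print(np.round(S[::3,::3,2],3))
cv2.imwrite("pics/post.png",cv2.resize(p[0:60,290:350],(600,600),interpolation=cv2.INTER_NEAREST)[:,:,::-1])
# walls: high z of tray region
M=(C[...,0]>.38)&(C[...,0]<.72)&(C[...,1]>-.08)&(C[...,1]<.29)&(C[...,2]>.012)&(C[...,2]<.018)
P=C[M]; print(len(P),cv2.minAreaRect((P[:,:2]*1000).astype(np.float32)))
f=P[(P[:,0]<.43)];print("front",f[:,0].min(),np.polyfit(f[:,1],f[:,0],1), f[:,0].mean(),f[:,1].min(),f[:,1].max())
for u,v in [(321,26),(321,33)]: print(at(m,u,v,.035),at(m,u,v,.003))
# rests
M=(C[...,0]>.42)&(C[...,0]<.57)&(C[...,1]>.09)&(C[...,1]<.14)&(C[...,2]>.008)
P=C[M]
for a,b in [(.43,.48),(.52,.57)]:
    Q=P[(P[:,0]>a)&(P[:,0]<b)];print("rest",len(Q),Q.mean(0),Q.min(0),Q.max(0))
```

```text
post cloud 117 [0.62654219 0.11030134 0.02676324] [0.63400759 0.11692912 0.03650773]
[[0.002 0.002 0.002 0.001 0.002 0.002 0.002 0.004 0.003]
 [0.001 0.001 0.001 0.002 0.001 0.003 0.441 0.002 0.001]
 [0.002 0.003 0.002 0.002 0.001 0.003 0.003 0.002 0.003]
 [0.004 0.003 0.034 0.034 0.029 0.002 0.004 0.002 0.002]
 [0.002 0.022 0.033 0.034 0.029 0.003 0.002 0.002 0.002]
 [0.002 0.007 0.026 0.028 0.024 0.001 0.003 0.002 0.001]
 [0.001 0.002 0.018 0.02  0.014 0.002 0.001 0.005 0.003]
 [0.003 0.003 0.002 0.003 0.002 0.001 0.003 0.002 0.002]
 [0.004 0.003 0.003 0.002 0.001 0.001 0.004 0.003 0.003]
 [0.002 0.001 0.002 0.001 0.002 0.002 0.003 0.003 0.002]]
2514 ((537.5540161132812, 113.65213012695312), (303.81396484375, 261.64019775390625), 87.96692657470703)
front 0.4018368433460437 [0.0254497  0.40817794] 0.4110691068687787 -0.0336423706026268 0.26916922951828925
[0.63188381 0.10476181 0.035     ] [0.63893008 0.10499072 0.003     ]
[0.62468161 0.10481417 0.035     ] [0.63116054 0.1050472  0.003     ]
rest 188 [0.46393789 0.12117262 0.18202135] [0.4498649  0.09035517 0.00818766] [0.47999088 0.13999955 0.38532437]
rest 1162 [0.54240775 0.1031135  0.39668419] [0.5401971  0.09272878 0.00800425] [0.54406598 0.13369571 0.44122903]
```

View pics/post.png

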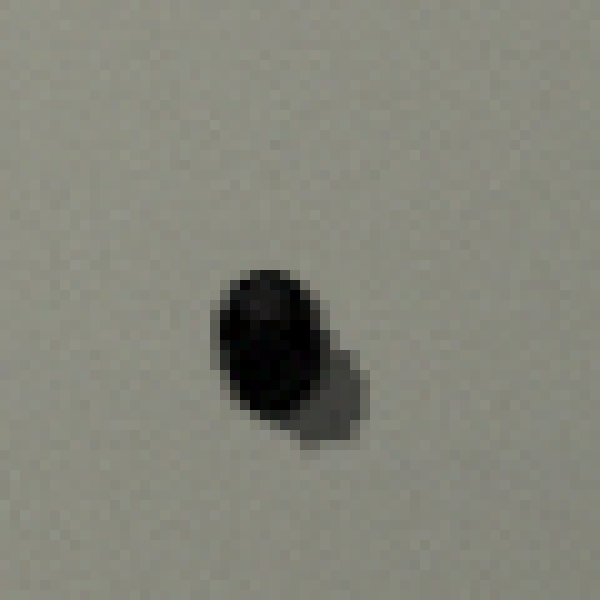

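Run:
```python
from h import *
shift([0.4535,-0.400,0.1],0.158)
```

```text
t 8.62 tcp [0.4709 0.1018 0.2992] shift mm [199.3 -16.3 501.8] jaw now -1.573 turn 1.411 or -1.731 j6 1.73
```

```bash
python3 -m creep '[[[0,0,30,0.1],[0,0,70,0.22],[0,0,110,0.34],[0,0,150,0.46],[0,0,190,0.58],[0,0,230,0.7],[0,-4,270,0.82],[0,-8,310,0.94],[30,-12,350,1.06],[60,-16,390,1.18],[95,-16,430,1.3],[130,-16,470,1.411]]]' 50 30
python3 - <<'E'
from h import *
shift([0.4535,-0.400,0.05],0.158)
E
```

```text
clock: 9.62
tcp_pos: [0.4536, -0.3396, 0.1944]
tcp_rot: [0.054, 0.705, 0.053, -0.705]
wrist_force: [1.5, 0.3, 0.0]
width: 0.0499
t 9.62 tcp [ 0.4536 -0.3396  0.1944] shift mm [144.5  59.6   9.3] jaw now -2.99 turn -0.007 or 3.135 j6 2.3
```

```bash
python3 -m creep '[[[30,25,4,-0.007],[60,45,9,-0.007],[95,60,9,-0.007],[95,60,9,-0.007],[95,60,9,-0.007]]]'
python3 - <<'E'
from h import *
m,p,d=grab("wrist","w8")
w=warp(m,p,.38,.52,-.5,-.3,0.006,3000); cv2.imwrite("pics/top4.png",w[:,:,::-1])
for r in spotter.tip_of("wrist","slim_syringe"): print(round(r["p"],2),np.round(r["centre"]),at(m,*r["centre"],0.0).round(4))
shift([0.4535,-0.400,0.003],0.158)
E
```

```text
clock: 10.03
tcp_pos: [0.4541, -0.3981, 0.0985]
tcp_rot: [-0.057, -0.704, -0.059, 0.706]
wrist_force: [-0.1, -0.2, 0.7]
width: 0.05
0.8 [330. 199.] [ 0.4495 -0.3996  0.    ]
t 10.13 tcp [ 0.4556 -0.398   0.1021] shift mm [99.1  1.5  2.5] jaw now -2.976 turn 0.008 or -3.134 j6 2.22
```

View pics/w8.png

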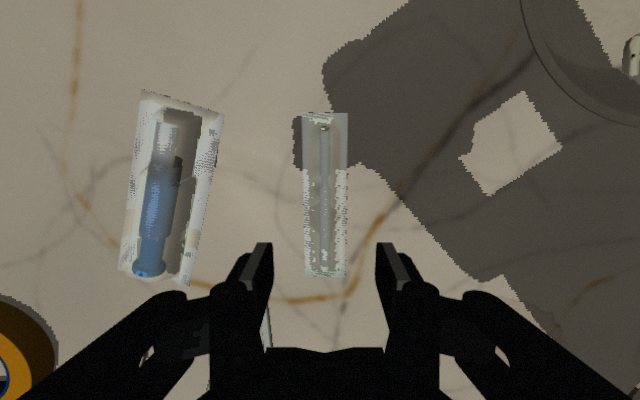

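View pics/top4.png

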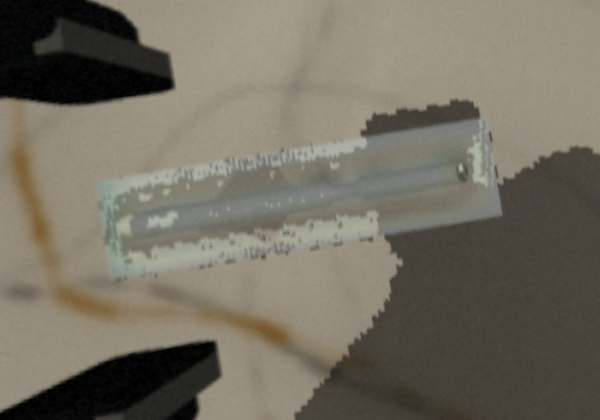

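```bash
python3 -m creep '[[[35,2,2,0],[65,2,2,0],[85,2,2,0],[95,2,2,0],[99,2,2,0],[99,2,2,0]]]' 50 30
python3 -m creep '[[[0,0,0,0],[0,0,0,0],[0,0,0,0],[0,0,0,0],[0,0,0,0],[0,0,0,0]]]' 10 30
```

```text
clock: 10.63
tcp_pos: [0.4543, -0.4, 0.0026]
tcp_rot: [0.059, 0.705, 0.059, -0.704]
wrist_force: [0.0, -1.0, 0.8]
width: 0.05
clock: 11.13
tcp_pos: [0.4545, -0.4005, 0.0033]
tcp_rot: [0.059, 0.705, 0.058, -0.704]
wrist_force: [-1.4, 1.9, 7.4]
width: 0.0204
```

```bash
python3 -m creep '[[[-20,0,0,0],[-55,0,0,0],[-95,0,0,0],[-135,0,0,0],[-170,0,0,0],[-200,0,0,0],[-200,0,0,0]]]'
python3 - <<'E'
from h import *
m,p,d=grab("wrist","w9")
shift([0.494,0.022,0.2],-1.598)
E
```

```text
clock: 11.72
tcp_pos: [0.4551, -0.4012, 0.2099]
tcp_rot: [0.062, 0.707, 0.056, -0.702]
wrist_force: [0.2, -0.5, 0.2]
width: 0.0209
t 11.77 tcp [ 0.4547 -0.4008  0.2063] shift mm [   4.5 -410.4 -108.9] jaw now -2.975 turn -1.377 or 1.765 j6 2.21
```

View pics/w9.png

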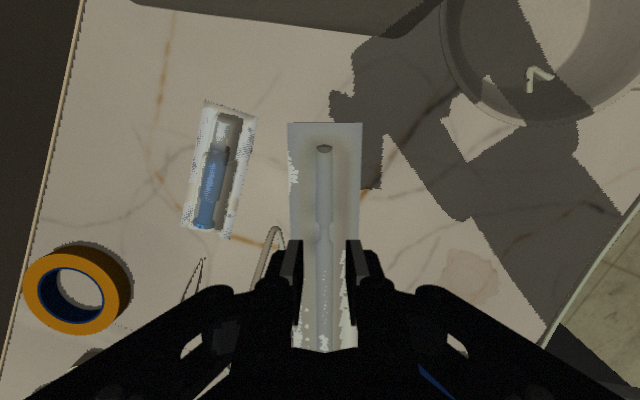

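```bash
python3 -m creep '[[[0,-20,-10,-0.05],[0,-55,-18,-0.17],[0,-92,-27,-0.29],[0,-130,-37,-0.41],[0,-168,-47,-0.53],[0,-206,-57,-0.65],[0,-244,-67,-0.77],[0,-280,-77,-0.89],[0,-316,-87,-1.01],[0,-350,-95,-1.13],[0,-385,-102,-1.25],[0,-410,-109,-1.377]]]'
python3 -m creep '[[[0,0,0,0],[0,0,0,0]]]'
python3 - <<'E'
from h import *
m,p,d=grab("wrist","w10")
w=warp(m,p,.38,.72,-.08,.3,0.015,1750); cv2.imwrite("pics/top5.png",w[:,:,::-1])
shift([0.494,0.022,0.007],-1.598)
E
```

```text
clock: 12.77
tcp_pos: [0.4927, 0.025, 0.201]
tcp_rot: [0.494, 0.506, 0.494, -0.506]
wrist_force: [0.7, 0.2, 0.2]
width: 0.0211
clock: 12.93
tcp_pos: [0.493, 0.0236, 0.2009]
tcp_rot: [-0.493, -0.507, -0.493, 0.507]
wrist_force: [-0.4, -0.3, -0.7]
width: 0.0211
t 12.98 tcp [0.4931 0.0227 0.201 ] shift mm [194.    1.    0.6] jaw now -1.6 turn -0.002 or 3.139 j6 1.59
```

View pics/w10.png

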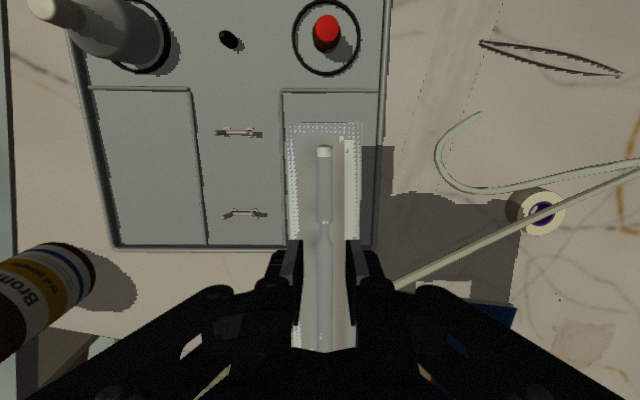

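View pics/top5.png

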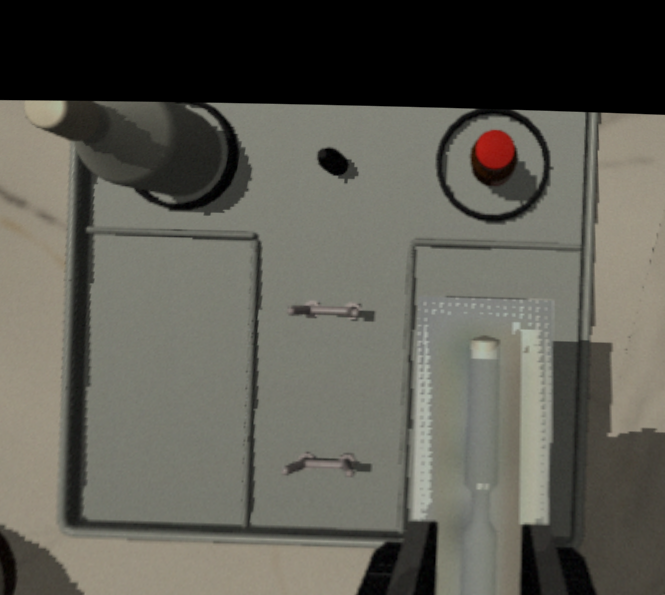

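```bash
python3 -m creep '[[[35,1,2,0],[75,1,2,0],[115,1,2,0],[150,1,2,0],[175,1,2,0],[188,1,2,0],[193,1,2,0],[194,1,2,0],[194,1,2,0]]]'
python3 -m creep '[[[0,0,0,0],[0,0,0,0],[0,0,0,0],[-5,0,0,0],[-25,0,0,0],[-60,0,0,0],[-100,0,0,0],[-140,0,0,0],[-180,0,0,0],[-210,0,0,0],[-210,0,0,0]]]' 42
python3 - <<'E'
from h import *
m,p,d=grab("wrist","w11")
w=warp(m,p,.38,.72,-.08,.3,0.008,1750); cv2.imwrite("pics/top6.png",w[:,:,::-1])
shift([0.575,-0.381,0.2],-0.12)
E
```

```text
clock: 13.73
tcp_pos: [0.4944, 0.0196, 0.0076]
tcp_rot: [0.492, 0.508, 0.492, -0.508]
wrist_force: [-0.5, -0.3, 0.6]
width: 0.0208
clock: 14.65
tcp_pos: [0.4958, 0.0205, 0.2251]
tcp_rot: [0.495, 0.51, 0.49, -0.505]
wrist_force: [1.2, -0.2, 1.0]
width: 0.0418
t 14.7 tcp [0.4952 0.0205 0.2217] shift mm [ 22.2  91.3 399. ] jaw now -1.6 turn -1.48 or 1.662 j6 1.59
```

View pics/top6.png

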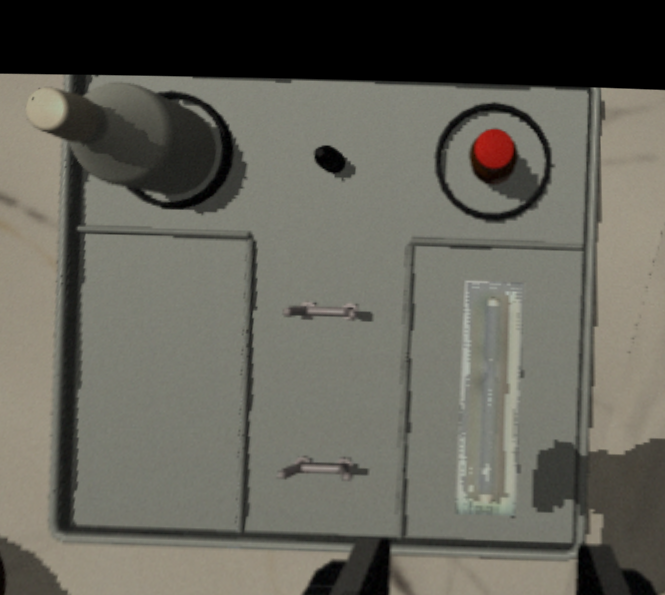

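```bash
python3 -m creep '[[[0,5,25,-0.1],[0,10,60,-0.22],[0,20,100,-0.34],[0,30,138,-0.46],[0,38,176,-0.58],[0,46,214,-0.7],[0,54,252,-0.82],[0,62,290,-0.94],[0,72,325,-1.06],[0,80,355,-1.18],[10,86,380,-1.3],[22,91,399,-1.42]]]' 82
python3 -m creep '[[[10,0,0,-0.06],[30,0,0,-0.06],[60,0,0,-0.06],[60,0,0,-0.06]]]'
python3 - <<'E'
from h import *
m,p,d=grab("wrist","w12")
w=warp(m,p,.5,.65,-.48,-.28,0.004,3000); cv2.imwrite("pics/top7.png",w[:,:,::-1])
for r in spotter.tip_of("wrist","syringe_pack"): print(round(r["p"],2),np.round(r["centre"]),at(m,*r["centre"],0.0).round(4))
shift([0.575,-0.381,0.006],-0.12)
E
```

```text
clock: 15.7
tcp_pos: [0.5735, -0.3833, 0.1947]
tcp_rot: [0.704, 0.062, 0.704, -0.062]
wrist_force: [0.4, -0.2, 0.5]
width: 0.0821
clock: 16.03
tcp_pos: [0.5715, -0.3797, 0.1286]
tcp_rot: [0.703, 0.044, 0.708, -0.041]
wrist_force: [-0.4, 0.8, -2.2]
width: 0.082
0.94 [333. 190.] [ 0.5785 -0.3789  0.    ]
t 16.13 tcp [ 0.573  -0.3806  0.1346] shift mm [128.5  -0.3   2.3] jaw now -0.12 turn -0.0 or 3.142 j6 -0.5
```

View pics/top7.png

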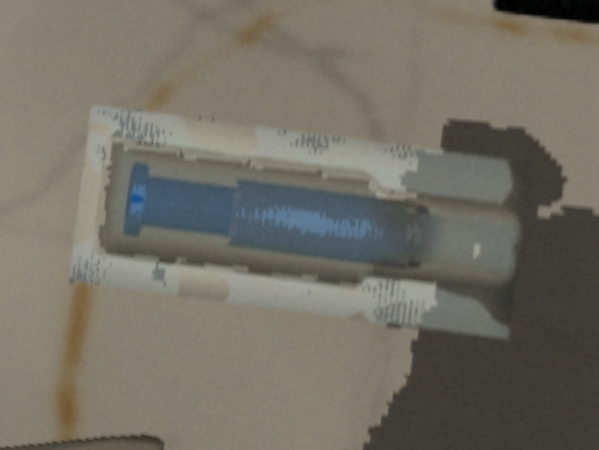

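View pics/w12.png

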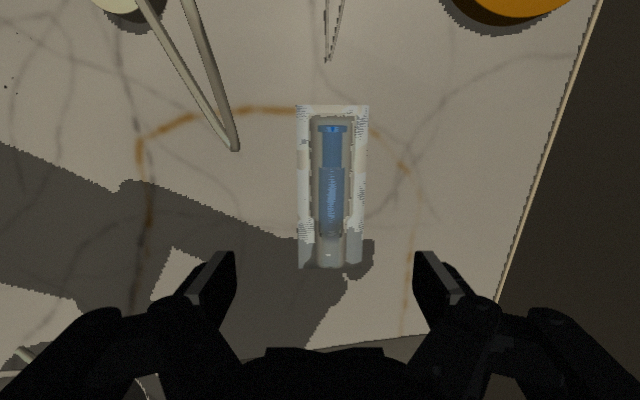

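```bash
python3 -m creep '[[[35,0,3,0],[75,0,3,0],[105,0,3,0],[120,0,3,0],[128,0,3,0],[128,0,3,0]]]'
python3 -m creep '[[[0,0,0,0],[0,0,0,0],[0,0,0,0],[0,0,0,0],[0,0,0,0],[0,0,0,0]]]' 45 25
```

```text
clock: 16.63
tcp_pos: [0.5767, -0.3814, 0.0076]
tcp_rot: [0.706, 0.042, 0.706, -0.042]
wrist_force: [0.8, -0.2, -0.2]
width: 0.0822
clock: 17.13
tcp_pos: [0.5775, -0.3821, 0.01]
tcp_rot: [0.707, 0.042, 0.705, -0.043]
wrist_force: [-0.4, 1.5, 7.6]
width: 0.0541
```

```bash
python3 -m creep '[[[-20,0,0,0],[-55,0,0,0],[-95,0,0,0],[-135,0,0,0],[-170,0,0,0],[-200,0,0,0],[-220,0,0,0],[-220,0,0,0]]]'
python3 - <<'E'
from h import *
m,p,d=grab("wrist","w13")
shift([0.500,0.207,0.23],-1.598)
E
```

```text
clock: 17.8
tcp_pos: [0.5775, -0.3821, 0.2348]
tcp_rot: [0.708, 0.041, 0.703, -0.044]
wrist_force: [-0.2, 0.5, 0.3]
width: 0.0545
t 17.85 tcp [ 0.5771 -0.3818  0.2317] shift mm [  -0.7  575.4 -147.1] jaw now -0.12 turn 1.478 or -1.664 j6 -0.5
```

View pics/w13.png

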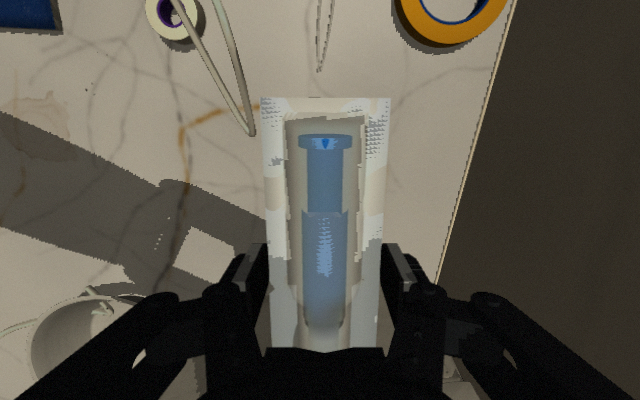

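```bash
python3 -m creep '[[[0,20,-5,0],[0,57,-15,0.08],[0,96,-25,0.2],[0,135,-35,0.32],[0,174,-45,0.44],[0,213,-55,0.56],[0,252,-65,0.68],[0,291,-75,0.8],[0,330,-85,0.92],[0,369,-95,1.04],[0,408,-105,1.16],[0,447,-115,1.28]]]'
python3 - <<'E'
from h import *
shift([0.500,0.207,0.23],-1.598)
E
```

```text
clock: 18.85
tcp_pos: [0.5166, 0.0668, 0.227]
tcp_rot: [0.547, 0.449, 0.547, -0.449]
wrist_force: [1.1, -0.2, -0.8]
width: 0.0547
t 18.85 tcp [0.5166 0.0668 0.227 ] shift mm [  -3.    11.1 -140.7] jaw now -1.374 turn 0.224 or -2.918 j6 1.45
```

```bash
python3 -m creep '[[[0,2,-40,0.1],[0,4,-80,0.198],[0,6,-115,0.198],[0,6,-132,0.198],[0,6,-132,0.198],[0,6,-132,0.198]]]'
python3 - <<'E'
from h import *
m,p,d=grab("wrist","w14")
w=warp(m,p,.38,.72,-.08,.3,0.008,1750); cv2.imwrite("pics/top8.png",w[:,:,::-1])
shift([0.500,0.207,0.012],-1.598)
E
```

```text
clock: 19.35
tcp_pos: [0.4964, 0.1963, 0.2269]
tcp_rot: [0.501, 0.498, 0.502, -0.499]
wrist_force: [0.4, -0.6, -0.3]
width: 0.0542
t 19.4 tcp [0.4967 0.1954 0.2269] shift mm [214.9   3.4 -11.6] jaw now -1.566 turn 0.032 or -3.11 j6 1.89
```

View pics/top8.png

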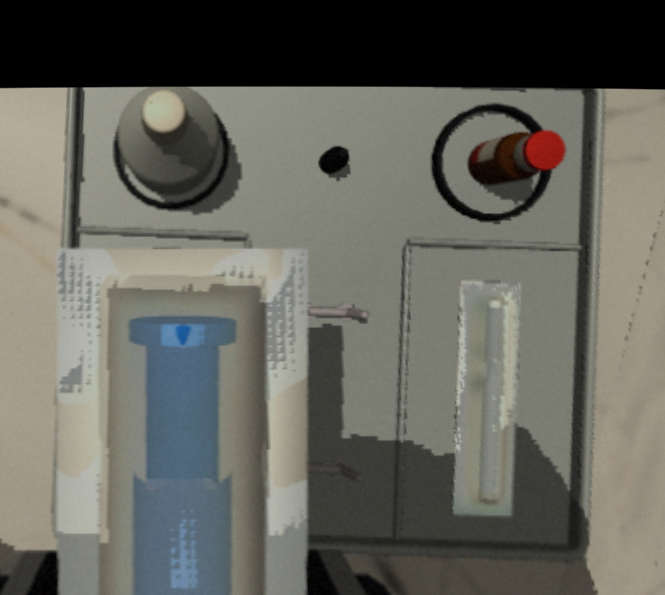

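View pics/w14.png

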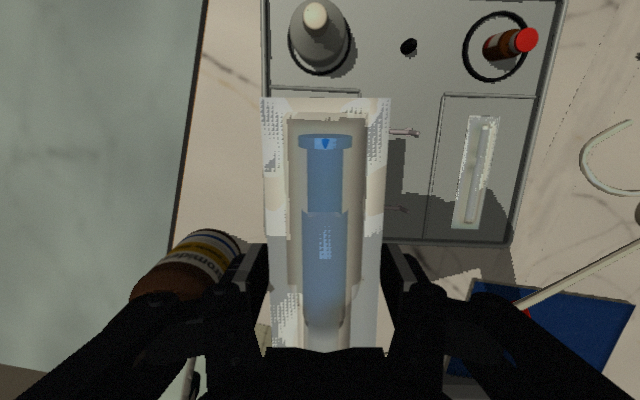

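Run:
```python
from h import *
m,p,d=grab("wrist");C=cloud(m,d)
for z0,z1 in [(.02,.05),(.05,.08),(.08,.12),(.12,.2)]:
    M=(C[...,0]>.25)&(C[...,0]<.48)&(C[...,1]>.24)&(C[...,1]<.45)&(C[...,2]>z0)&(C[...,2]<z1)
    P=C[M]; print(z0,len(P),P.min(0).round(3) if len(P) else 0,P.max(0).round(3) if len(P) else 0)
shift([0.4985,0.205,0.012],-1.598)
```

```text
0.02 665 [0.395 0.303 0.02 ] [0.425 0.368 0.05 ]
0.05 854 [0.398 0.303 0.05 ] [0.425 0.367 0.08 ]
0.08 1874 [0.398 0.303 0.08 ] [0.426 0.374 0.12 ]
0.12 1056 [0.373 0.31  0.12 ] [0.421 0.372 0.17 ]
t 19.45 tcp [0.4969 0.195  0.227 ] shift mm [215.    1.7 -10.1] jaw now -1.567 turn 0.031 or -3.111 j6 1.89
```

```bash
python3 -m creep '[[[30,1,-6,0.03],[70,2,-10,0.03],[110,2,-10,0.03],[150,2,-10,0.03],[180,2,-10,0.03],[200,2,-10,0.03],[209,2,-10,0.03],[213,2,-10,0.03],[214,2,-10,0.03],[214,2,-10,0.03]]]'
python3 -m creep '[[[0,0,0,0],[0,0,0,0],[0,0,0,0],[-5,0,0,0],[-25,0,0,0],[-60,0,0,0],[-100,0,0,0],[-140,0,0,0],[-180,0,0,0],[-210,0,0,0],[-210,0,0,0]]]' 68
python3 - <<'E'
from h import *
m,p,d=grab("wrist","w15")
w=warp(m,p,.38,.72,-.08,.3,0.008,1750); cv2.imwrite("pics/top9.png",w[:,:,::-1])
shift([0.6,-0.15,0.25],-1.6)
E
```

```text
clock: 20.28
tcp_pos: [0.4996, 0.2055, 0.0146]
tcp_rot: [0.494, 0.507, 0.493, -0.506]
wrist_force: [0.0, -0.0, -0.7]
width: 0.0541
clock: 21.2
tcp_pos: [0.5003, 0.2062, 0.2313]
tcp_rot: [0.495, 0.509, 0.492, -0.503]
wrist_force: [1.3, 0.3, 0.1]
width: 0.0677
t 21.25 tcp [0.4998 0.206  0.2277] shift mm [-22.5 109.5 353.2] jaw now -1.597 turn 0.003 or -3.138 j6 1.94
```

View pics/top9.png

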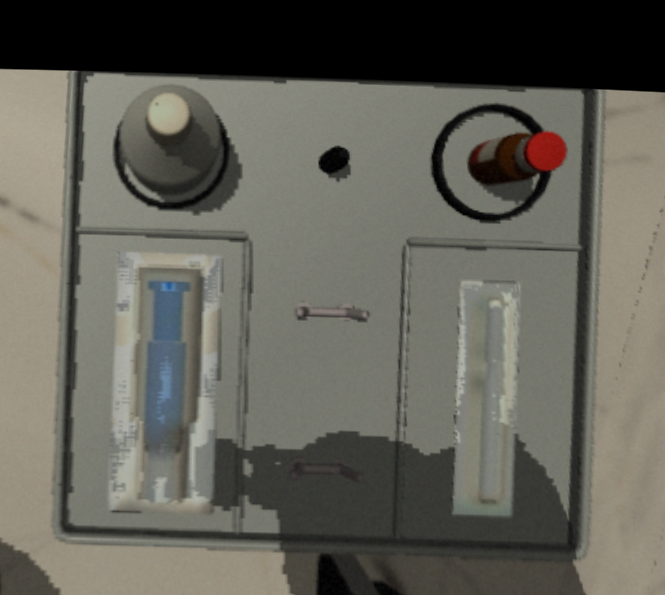

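```bash
python3 - <<'E'
from h import *
shift([0.602,-0.2025,0.2],-.256)
E
python3 -m creep '[[[0,5,25,0],[0,15,65,-0.1],[0,25,105,-0.22],[0,35,145,-0.34],[0,45,184,-0.46],[0,55,222,-0.58],[0,65,260,-0.7],[0,75,298,-0.82],[0,85,336,-0.94],[0,95,370,-1.06],[0,105,395,-1.18],[15,114,405,-1.3]]]' 40 30
python3 -m creep '[[[40,0,0,-0.04],[80,0,0,-0.04],[100,0,0,-0.04],[100,0,0,-0.04]]]'
python3 - <<'E'
from h import *
m,p,d=grab("wrist","w16")
w=warp(m,p,.5,.7,-.32,-.1,0.005,2700); cv2.imwrite("pics/top10.png",w[:,:,::-1])
for r in spotter.tip_of("wrist","forceps"): print(round(r["p"],2),np.round(r["centre"]),at(m,*r["centre"],0.0).round(4))
shift([0.602,-0.2025,0.003],-.256)
E
```

```text
t 21.25 tcp [0.4998 0.206  0.2277] shift mm [ 27.4 112.6 405.8] jaw now -1.597 turn -1.341 or 1.801 j6 1.94
clock: 22.25
tcp_pos: [0.6028, -0.2063, 0.2096]
tcp_rot: [0.699, 0.109, 0.698, -0.11]
wrist_force: [0.2, 0.8, 0.2]
width: 0.0401
clock: 22.58
tcp_pos: [0.5997, -0.2013, 0.1018]
tcp_rot: [0.697, 0.098, 0.703, -0.096]
wrist_force: [-0.4, 0.2, -1.2]
width: 0.0403
0.89 [330. 199.] [ 0.6036 -0.2014  0.    ]
t 22.68 tcp [ 0.6021 -0.2021  0.1083] shift mm [105.3  -0.5   0.2] jaw now -0.275 turn -0.019 or 3.123 j6 -0.09
```

View pics/top10.png

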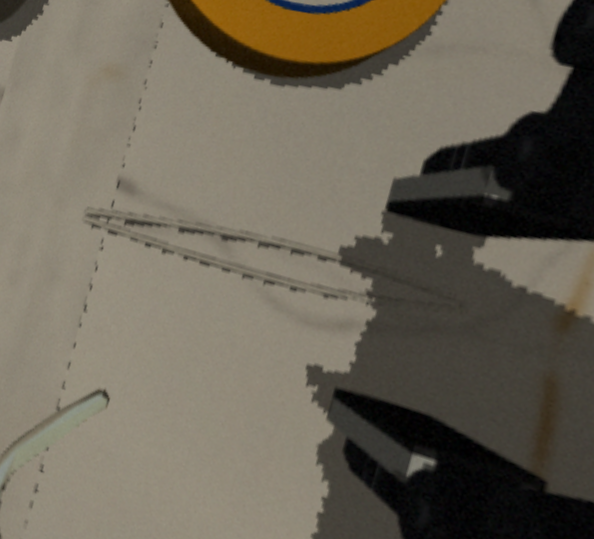

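View pics/w16.png

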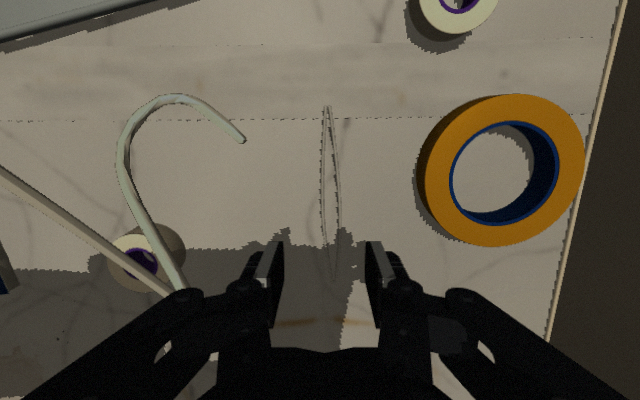

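```bash
python3 -m creep '[[[35,1,1,-0.035],[70,1,1,-0.035],[92,1,1,-0.035],[101,1,1,-0.035],[105,1,1,-0.035],[105,1,1,-0.035]]]'
python3 -m creep '[[[0,0,0,0],[0,0,0,0],[0,0,0,0],[0,0,0,0],[0,0,0,0],[0,0,0,0]]]' 4 30
```

```text
clock: 23.18
tcp_pos: [0.6043, -0.2017, 0.0049]
tcp_rot: [0.703, 0.084, 0.702, -0.085]
wrist_force: [-0.7, 0.7, 0.6]
width: 0.04
clock: 23.68
tcp_pos: [0.6046, -0.2019, 0.0056]
tcp_rot: [0.703, 0.084, 0.701, -0.085]
wrist_force: [-0.1, 0.6, 7.1]
width: 0.0141
```

```bash
python3 -m creep '[[[-20,0,0,0],[-55,0,0,0],[-95,0,0,0],[-135,0,0,0],[-165,0,0,0],[-170,0,0,0],[-170,0,0,0]]]'
python3 - <<'E'
from h import *
m,p,d=grab("wrist","w17")
shift([0.497,0.1135,0.17],-1.598)
E
```

```text
clock: 24.27
tcp_pos: [0.6045, -0.2018, 0.1772]
tcp_rot: [0.704, 0.084, 0.7, -0.085]
wrist_force: [-0.4, -0.2, -1.2]
width: 0.014
t 24.32 tcp [ 0.6038 -0.2016  0.1745] shift mm [   4.1  280.7 -178.6] jaw now -0.24 turn 1.358 or -1.783 j6 -0.12
```

View pics/w17.png

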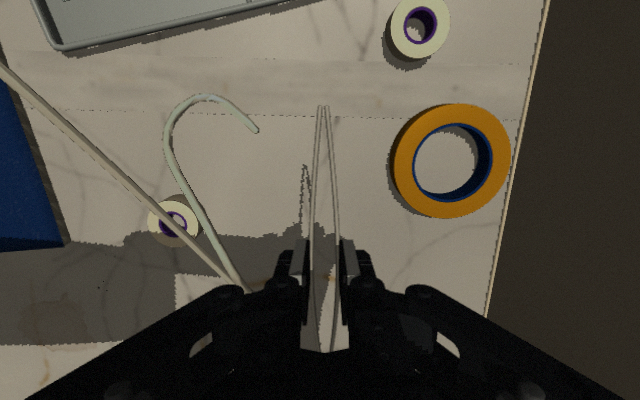

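```bash
python3 -m creep '[[[0,15,-8,0.08],[0,40,-25,0.2],[0,67,-42,0.32],[0,94,-60,0.44],[0,121,-77,0.56],[0,148,-95,0.68],[0,175,-112,0.8],[0,202,-130,0.92],[0,229,-147,1.04],[0,256,-165,1.16],[0,281,-179,1.28],[0,281,-179,1.358]]]'
python3 -m creep '[[[0,0,0,0],[0,0,0,0]]]'
python3 - <<'E'
from h import *
m,p,d=grab("wrist","w18")
w=warp(m,p,.38,.72,-.08,.3,0.0105,1750); cv2.imwrite("pics/top11.png",w[:,:,::-1])
shift([0.497,0.1135,0.016],-1.598)
E
```

```text
clock: 25.32
tcp_pos: [0.4945, 0.1174, 0.1717]
tcp_rot: [-0.491, -0.507, -0.493, 0.508]
wrist_force: [-0.3, 0.1, -0.7]
width: 0.0136
clock: 25.48
tcp_pos: [0.496, 0.1139, 0.1721]
tcp_rot: [-0.494, -0.505, -0.494, 0.506]
wrist_force: [-0.0, -0.7, -0.9]
width: 0.0138
t 25.53 tcp [0.4962 0.1135 0.1723] shift mm [ 1.563e+02  1.000e+00 -1.000e-01] jaw now -1.595 turn 0.003 or -3.138 j6 1.77
```

View pics/top11.png

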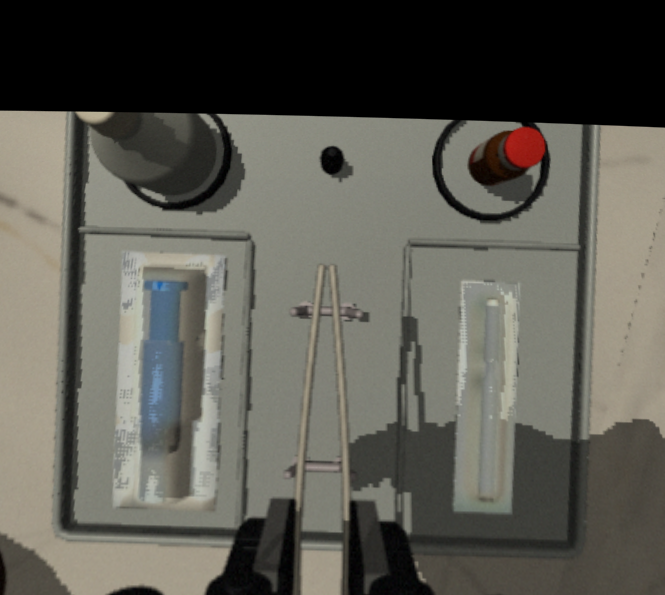

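View pics/w18.png

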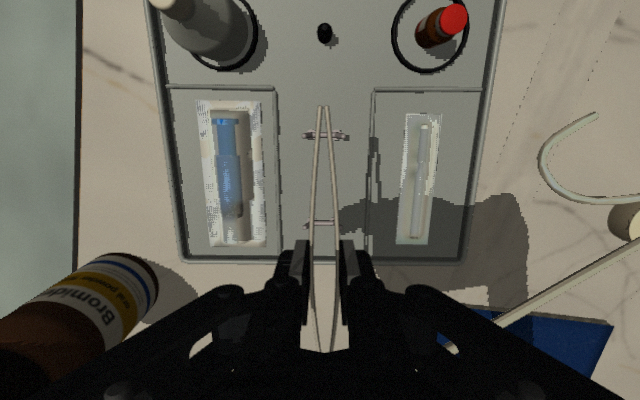

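```bash
python3 -m creep '[[[35,1,-1,0],[75,1,-1,0],[110,1,-1,0],[135,1,-1,0],[148,1,-1,0],[153,1,-1,0],[155,1,-1,0],[156,1,-1,0],[156,1,-1,0]]]'
python3 -m creep '[[[0,0,0,0],[0,0,0,0],[0,0,0,0],[-5,0,0,0],[-25,0,0,0],[-60,0,0,0],[-100,0,0,0],[-140,0,0,0],[-180,0,0,0],[-180,0,0,0]]]' 30
python3 - <<'E'
from h import *
m,p,d=grab("wrist","w19")
w=warp(m,p,.38,.72,-.08,.3,0.0105,1750); cv2.imwrite("pics/top12.png",w[:,:,::-1])
for r in spotter.tip_of("wrist","forceps"): print(round(r["p"],2),np.round(r["centre"]),at(m,*r["centre"],0.0105).round(4))
shift([0.4975,0.114,0.2],-1.598)
E
```

```text
clock: 26.28
tcp_pos: [0.4983, 0.1149, 0.0188]
tcp_rot: [0.494, 0.507, 0.493, -0.506]
wrist_force: [0.1, 0.4, -0.7]
width: 0.0142
clock: 27.12
tcp_pos: [0.4994, 0.1153, 0.2064]
tcp_rot: [0.495, 0.51, 0.491, -0.504]
wrist_force: [0.9, -0.3, 2.0]
width: 0.0299
0.76 [323. 179.] [0.4974 0.1175 0.0105]
0.55 [234.  44.] [0.634  0.2002 0.0105]
t 27.22 tcp [0.498  0.1151 0.1996] shift mm [-0.4 -0.5  1.1] jaw now -1.598 turn 0.0 or -3.141 j6 1.77
```

View pics/top12.png

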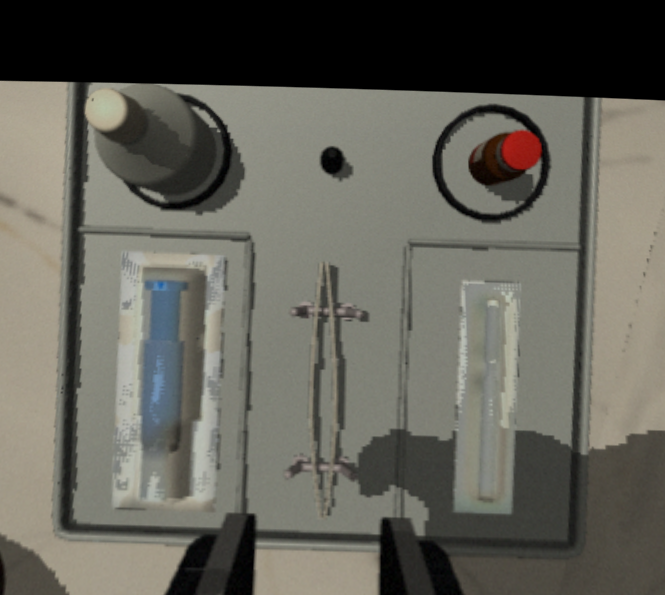

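```bash
python3 - <<'E'
from h import *
shift([0.40,-0.21,0.2],-1.33)
E
python3 -m creep '[[[0,-5,30,0],[0,-15,70,-0.1],[0,-25,110,-0.2],[0,-38,150,-0.268],[0,-51,190,-0.268],[0,-64,230,-0.268],[0,-77,270,-0.268],[0,-88,305,-0.268],[0,-88,325,-0.268],[0,-88,325,-0.268]]]' 70
python3 - <<'E'
from h import *
m,p,d=grab("wrist","w20");C=cloud(m,d)
w=warp(m,p,.38,.56,-.34,-.1,0.025,2500); cv2.imwrite("pics/top13.png",w[:,:,::-1])
for r in spotter.tip_of("wrist","plaster_roll"): print(round(r["p"],2),np.round(r["centre"]),at(m,*r["centre"],0.0).round(4))
M=(C[...,0]>.40)&(C[...,0]<.49)&(C[...,1]>-.245)&(C[...,1]<-.17)&(C[...,2]>.0215)&(C[...,2]<.0285)
P=C[M]; print(len(P),P.min(0),P.max(0))
M=(C[...,0]>.42)&(C[...,0]<.55)&(C[...,1]>-.32)&(C[...,1]<-.1)&(C[...,2]>.032)&(C[...,2]<.12)
P=C[M]
for y in np.arange(-.3,-.1,.02):
    Q=P[abs(P[:,1]-y)<.004]; Q=Q[Q[:,0].argsort()]
    if len(Q): print(y.round(2),[tuple(Q[i].round(3)) for i in np.linspace(0,len(Q)-1,4).astype(int)])
shift([0.44,-0.21,0.02],-1.33)
E
```

```text
t 27.22 tcp [0.498  0.1151 0.1996] shift mm [ -1.  -89.2 327.6] jaw now -1.598 turn -0.268 or 2.874 j6 1.77
clock: 28.05
tcp_pos: [0.3994, -0.2105, 0.1961]
tcp_rot: [0.555, 0.437, 0.556, -0.438]
wrist_force: [0.2, 0.3, -0.4]
width: 0.0704
1292 [ 0.42457755 -0.23064226  0.02158234] [ 0.47412467 -0.18103665  0.02709733]
-0.3 [(np.float64(0.505), np.float64(-0.303), np.float64(0.036)), (np.float64(0.507), np.float64(-0.302), np.float64(0.041)), (np.float64(0.509), np.float64(-0.302), np.float64(0.041)), (np.float64(0.513), np.float64(-0.301), np.float64(0.04))]
-0.28 [(np.float64(0.508), np.float64(-0.283), np.float64(0.052)), (np.float64(0.509), np.float64(-0.281), np.float64(0.058)), (np.float64(0.512), np.float64(-0.276), np.float64(0.063)), (np.float64(0.516), np.float64(-0.28), np.float64(0.056))]
-0.26 [(np.float64(0.474), np.float64(-0.257), np.float64(0.032)), (np.float64(0.511), np.float64(-0.263), np.float64(0.071)), (np.float64(0.513), np.float64(-0.258), np.float64(0.074)), (np.float64(0.516), np.float64(-0.259), np.float64(0.073))]
-0.24 [(np.float64(0.468), np.float64(-0.2
[... 1085 characters left out ...]
p.float64(-0.157), np.float64(0.057)), (np.float64(0.493), np.float64(-0.164), np.float64(0.059))]
-0.14 [(np.float64(0.444), np.float64(-0.136), np.float64(0.073)), (np.float64(0.449), np.float64(-0.143), np.float64(0.072)), (np.float64(0.479), np.float64(-0.136), np.float64(0.044)), (np.float64(0.486), np.float64(-0.144), np.float64(0.048))]
-0.12 [(np.float64(0.439), np.float64(-0.117), np.float64(0.081)), (np.float64(0.443), np.float64(-0.121), np.float64(0.08)), (np.float64(0.447), np.float64(-0.121), np.float64(0.076)), (np.float64(0.484), np.float64(-0.123), np.float64(0.033))]
t 28.15 tcp [ 0.4002 -0.2079  0.1962] shift mm [176.2  38.4  11.8] jaw now -1.332 turn -0.002 or 3.14 j6 0.8
```

View pics/top13.png

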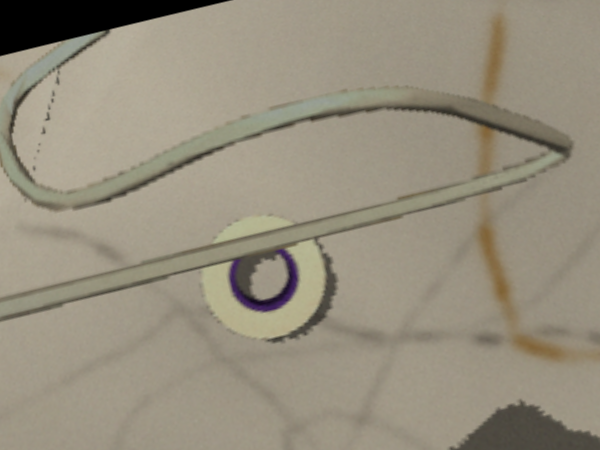

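View pics/w20.png

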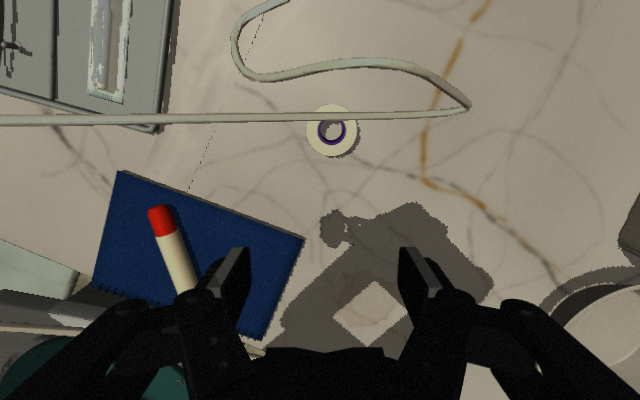

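```bash
python3 -m creep '[[[30,8,9,0],[70,8,9,0],[110,8,9,0],[145,8,9,0],[170,8,9,0],[184,8,9,0],[191,8,9,0],[191,8,9,0],[191,8,9,0]]]' 66
python3 - <<'E'
from h import *
m,p,d=grab("wrist","w21")
shift([0.4412,-0.2076,0.004],-1.33)
E
```

```text
clock: 28.9
tcp_pos: [0.411, -0.2139, 0.0069]
tcp_rot: [0.557, 0.436, 0.557, -0.436]
wrist_force: [-0.7, -0.2, 0.8]
width: 0.0658
t 28.95 tcp [ 0.4113 -0.2142  0.0075] shift mm [ 3.5 30.7  0.7] jaw now -1.329 turn 0.001 or -3.141 j6 0.79
```

View pics/w21.png

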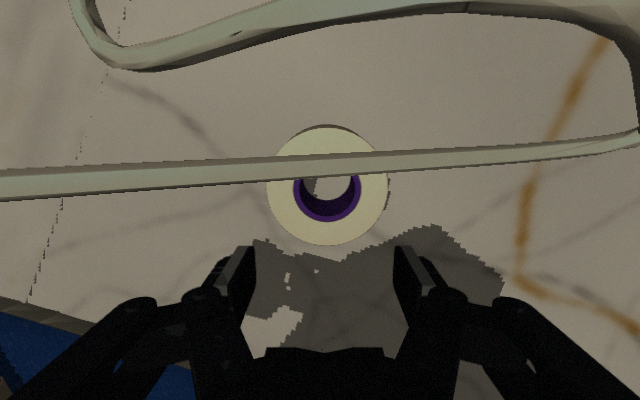

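```bash
python3 -m creep '[[[2,10,1,0],[2,20,1,0],[2,27,1,0],[2,31,1,0],[2,31,1,0],[2,31,1,0]]]'
python3 -m creep '[[[0,0,0,0],[0,0,0,0],[0,0,0,0],[0,0,0,0],[0,0,0,0]]]' 40 35
python3 - <<'E'
from h import *
m,p,d=grab("wrist","w22")
E
```

```text
clock: 29.45
tcp_pos: [0.4411, -0.2078, 0.0043]
tcp_rot: [0.556, 0.436, 0.557, -0.436]
wrist_force: [0.8, 0.0, -0.8]
width: 0.066
clock: 29.87
tcp_pos: [0.4409, -0.2081, 0.0046]
tcp_rot: [0.557, 0.436, 0.556, -0.436]
wrist_force: [-2.1, -0.5, 4.9]
width: 0.0482
```

View pics/w22.png

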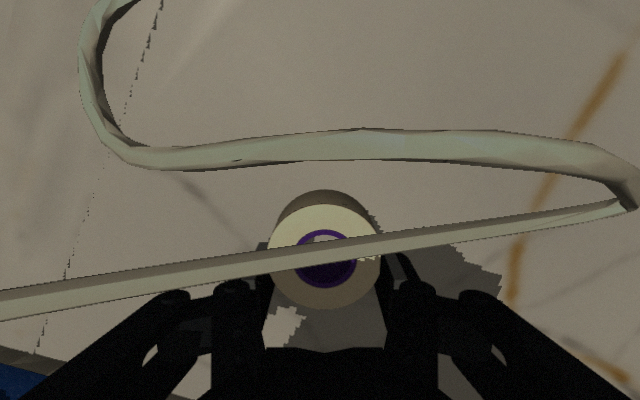

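```bash
python3 -m creep '[[[-2,-3,0,0],[-3,-12,0,0],[-3,-25,0,0],[-3,-40,0,0],[-3,-55,0,0],[-15,-60,0,0],[-45,-60,0,0],[-85,-60,0,0],[-125,-60,0,0],[-165,-60,0,0],[-195,-60,0,0],[-195,-60,0,0]]]'
python3 - <<'E'
from h import *
m,p,d=grab("wrist","w23")
shift([0.628,0.1107,0.2],0.0)
E
```

```text
clock: 30.92
tcp_pos: [0.383, -0.2233, 0.2057]
tcp_rot: [0.559, 0.437, 0.554, -0.436]
wrist_force: [0.1, -0.5, 1.1]
width: 0.048
t 30.97 tcp [ 0.3826 -0.223   0.2023] shift mm [   2.4  317.9 -265.6] jaw now -1.33 turn -1.33 or 1.811 j6 0.74
```

View pics/w23.png

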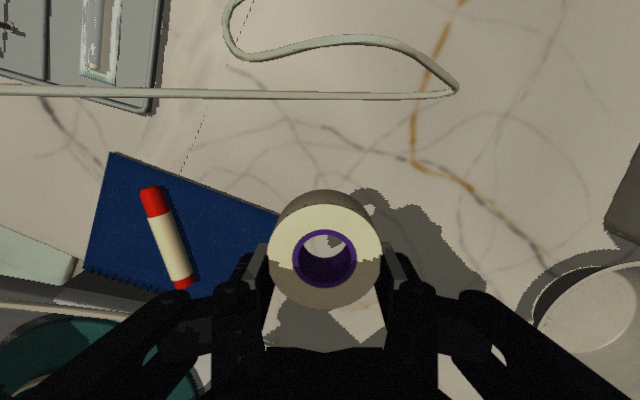

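Run:
```python
from h import *
m,p,d=grab("wrist")
P,M,o=tool()
for u,v in [(324.5,256.5),(324.5,205),(324.5,308),(266,256),(383,256)]:
    print((u,v),(M.T@(at(m,u,v,P[2]+.0204)-P)*1000).round(1))
for n in ["scene","side"]:
    m,p,d=grab(n,"x"+n);C=cloud(m,d)
    Q=(C[...,0]>.66)&(C[...,0]<.85)&(C[...,1]>-.1)&(C[...,1]<.32)&(C[...,2]>.03)&(C[...,2]<.35)&(d>0)
    S=C[Q]
    for y in np.arange(-.1,.32,.03):
        T=S[abs(S[:,1]-y)<.015]
        if len(T)>5: print(n,y.round(2),len(T),"xmin",np.percentile(T[:,0],2).round(3),"zmax",np.percentile(T[:,2],98).round(3))
```

```text
(324.5, 256.5) [-20.4   9.7   0.2]
(324.5, 205) [-20.4  33.1   0.3]
(324.5, 308) [-20.4 -16.    0.2]
(266, 256) [-20.4  10.1 -25.1]
(383, 256) [-20.3   9.9  25.6]
scene -0.1 594 xmin 0.801 zmax 0.346
scene -0.07 841 xmin 0.806 zmax 0.347
scene -0.04 333 xmin 0.813 zmax 0.348
scene -0.01 235 xmin 0.755 zmax 0.347
scene 0.02 139 xmin 0.754 zmax 0.13
scene 0.05 194 xmin 0.779 zmax 0.12
scene 0.08 86 xmin 0.768 zmax 0.164
scene 0.11 236 xmin 0.756 zmax 0.167
scene 0.14 56 xmin 0.763 zmax 0.167
scene 0.17 443 xmin 0.761 zmax 0.147
scene 0.2 487 xmin 0.749 zmax 0.152
scene 0.23 283 xmin 0.748 zmax 0.152
scene 0.26 99 xmin 0.762 zmax 0.325
scene 0.29 641 xmin 0.712 zmax 0.331
scene 0.32 313 xmin 0.663 zmax 0.332
side -0.1 276 xmin 0.802 zmax 0.346
side -0.07 521 xmin 0.807 zmax 0.347
side -0.04 470 xmin 0.768 zmax 0.346
side -0.01 782 xmin 0.752 zmax 0.345
side 0.02 221 xmin 0.752 zmax 0.347
side 0.05 98 xmin 0.777 zmax 0.347
side 0.08 887 xmin 0.76 zmax 0.327
side 0.11 270 xmin 0.758 zmax 0.167
side 0.14 29 xmin 0.768 zmax 0.167
side 0.17 406 xmin 0.761 zmax 0.15
side 0.2 389 xmin 0.75 zmax 0.152
side 0.23 135 xmin 0.75 zmax 0.153
side 0.26 119 xmin 0.77 zmax 0.325
side 0.29 664 xmin 0.709 zmax 0.332
side 0.32 330 xmin 0.663 zmax 0.332
```

```bash
python3 - <<'E'
from h import *
shift([0.55,0.111,0.16],-1.598)
E
python3 -m creep '[[[0,10,-30,0],[0,28,-65,0.05],[0,46,-100,0.15],[0,64,-135,0.268],[0,82,-165,0.268],[0,100,-195,0.268],[0,120,-225,0.268],[0,145,-250,0.268],[0,180,-270,0.268],[10,215,-280,0.268],[30,240,-284,0.268],[42,240,-284,0.268]]]'
python3 - <<'E'
from h import *
shift([0.55,0.111,0.16],-1.598)
E
```

```text
t 31.12 tcp [ 0.3818 -0.2222  0.198 ] shift mm [  38.   242.8 -283.4] jaw now -1.33 turn 0.268 or -2.874 j6 0.75
clock: 32.12
tcp_pos: [0.5494, 0.1123, 0.153]
tcp_rot: [-0.493, -0.505, -0.495, 0.507]
wrist_force: [0.7, -0.1, -1.1]
width: 0.0478
t 32.12 tcp [0.5494 0.1123 0.153 ] shift mm [-7.   0.6  1.3] jaw now -1.596 turn 0.002 or -3.14 j6 1.75
```

```bash
python3 -m creep '[[[0,0,0,0],[0,0,0,0],[0,0,0,0]]]'
python3 - <<'E'
from h import *
m,p,d=grab("wrist","w24");C=cloud(m,d)
P,M,o=tool(); print(P)
cv2.imwrite("pics/post2.png",cv2.resize(p[60:200,250:400],(750,600*700//750+0),interpolation=cv2.INTER_NEAREST)[:,:,::-1])
for z in (.003,.02,.03,.035):
    pass
S=C[60:200,270:380].reshape(-1,3); S=S[(S[:,2]>.028)&(S[:,2]<.04)&(abs(S[:,0]-.628)<.02)]; print(len(S),S.mean(0),S.min(0),S.max(0))
for r in spotter.tip_of("wrist","tape_post"): print(round(r["p"],2),np.round(r["centre"]),at(m,*r["centre"],0.003).round(4))
E
```

```text
clock: 32.37
tcp_pos: [0.5474, 0.1102, 0.1578]
tcp_rot: [0.493, 0.507, 0.493, -0.507]
wrist_force: [0.1, 0.7, 0.2]
width: 0.0481
[0.54759851 0.11025044 0.1583908 ]
90 [0.62772004 0.11019393 0.03211568] [0.62378744 0.10654987 0.02800541] [0.63159171 0.11399339 0.0356328 ]
0.51 [316.  96.] [0.6285 0.1156 0.003 ]
```

View pics/w24.png

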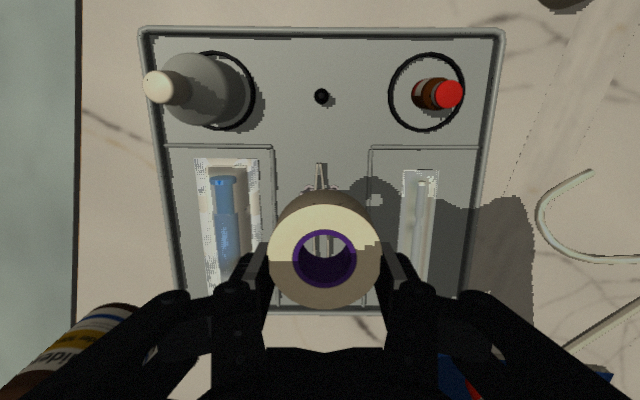

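```bash
python3 - <<'E'
from h import *
shift([0.6187,0.1105,0.06],-1.598)
E
python3 -m creep '[[[5,20,0,0],[15,45,0,0],[40,65,0,0],[70,71,0,0],[90,71,0,0],[98,71,0,0],[98,71,0,0],[98,71,0,0]]]'
python3 - <<'E'
from h import *
m,p,d=grab("wrist","w25");C=cloud(m,d)
P,M,o=tool()
print("roll ctr",at(m,324.5,256.5,P[2]+.0204))
shift([0.6187,0.1105,0.0085],-1.598)
E
```

```text
t 32.47 tcp [0.5478 0.1103 0.1586] shift mm [98.7 70.7 -2.1] jaw now -1.598 turn -0.0 or 3.141 j6 1.75
clock: 33.13
tcp_pos: [0.6192, 0.1088, 0.0609]
tcp_rot: [0.493, 0.507, 0.493, -0.506]
wrist_force: [0.0, 0.2, 0.3]
width: 0.0476
roll ctr [0.62998705 0.1086633  0.08201071]
t 33.18 tcp [0.6195 0.1089 0.0616] shift mm [53.1 -1.  -1.6] jaw now -1.598 turn 0.0 or -3.141 j6 1.73
```

View pics/w25.png

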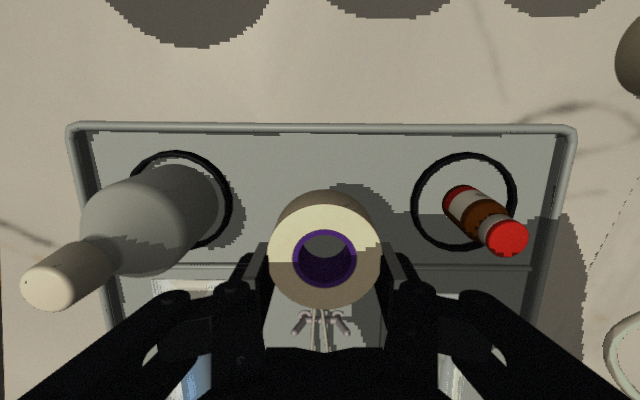

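```bash
python3 -m creep '[[[4,-1,-2,0],[10,-1,-2,0],[16,-1,-2,0],[22,-1,-2,0],[28,-1,-2,0],[32,-1,-2,0],[32,-1,-2,0],[32,-1,-2,0]]]'
```

```text
clock: 33.85
tcp_pos: [0.6179, 0.1109, 0.027]
tcp_rot: [-0.493, -0.507, -0.493, 0.507]
wrist_force: [0.0, 0.3, 0.1]
width: 0.0481
```

```bash
python3 -m creep '[[[4,0,0,0],[8,0,0,0],[12,0,0,0],[16,0,0,0],[18,0,0,0],[19,0,0,0],[19,0,0,0],[19,0,0,0]]]'
python3 - <<'E'
from h import *
print(tool()[2]["wrist_force"],tool()[0])
m,p,d=grab("wrist","w26")
E
```

```text
clock: 34.52
tcp_pos: [0.618, 0.1109, 0.0085]
tcp_rot: [0.493, 0.507, 0.493, -0.507]
wrist_force: [0.5, 0.0, -0.9]
width: 0.0483
[ 0.52930592  0.01942035 -0.91292684] [0.61804437 0.11091083 0.00845361]
```

View pics/w26.png

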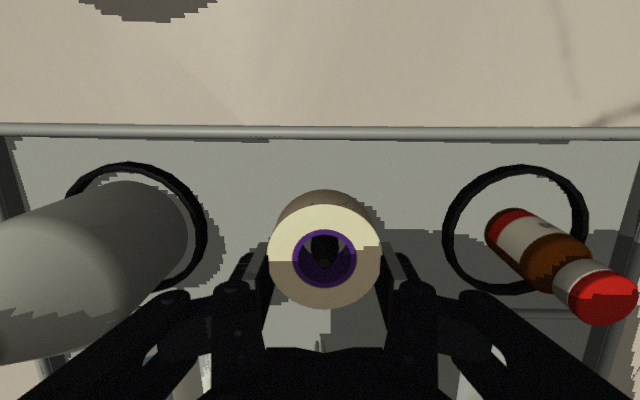

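Post is inside the hole (black tip at about (325,250)). Release and retreat straight up.

```bash
python3 -m creep '[[[0,0,0,0],[0,0,0,0],[0,0,0,0],[0,0,0,0],[-5,0,0,0],[-20,0,0,0],[-45,0,0,0],[-80,0,0,0],[-115,0,0,0],[-150,0,0,0],[-150,0,0,0]]]' 60
python3 -m creep '[[[-20,-35,0,0],[-40,-75,0,0],[-60,-110,0,0],[-80,-140,0,0],[-100,-150,0,0],[-100,-150,0,0],[-100,-150,0,0]]]'
python3 - <<'E'
from h import *
m,p,d=grab("wrist","w27");C=cloud(m,d)
for t in ["bottle","vial","plaster_roll","forceps","slim_syringe","syringe_pack","tray"]:
    for r in spotter.tip_of("wrist",t)[:2]: print(t,round(r["p"],2),np.round(r["centre"]),at(m,*r["centre"],0.003).round(4))
w=warp(m,p,.38,.72,-.08,.3,0.0105,1750); cv2.imwrite("pics/top14.png",w[:,:,::-1])
M=(abs(C[...,0]-.628)<.04)&(abs(C[...,1]-.11)<.04)&(C[...,2]>.02)&(C[...,2]<.05)
P=C[M];P2=P[P[:,2]<.031];print("roll",P2.min(0).round(4),P2.max(0).round(4),np.percentile(P2[:,2],[10,50,90]).round(4))
M=(abs(C[...,0]-.497)<.08)&(abs(C[...,1]-.114)<.009)&(C[...,2]>.006)&(C[...,2]<.05); P=C[M]
for a,b in [(.42,.45),(.46,.5),(.5,.535),(.55,.58)]:
    Q=P[(P[:,0]>a)&(P[:,0]<b)];print("forc",len(Q),np.percentile(Q[:,2],[50,90]).round(4) if len(Q) else 0)
grab("side","side2");grab("scene","scene2")
E
```

```text
clock: 35.48
tcp_pos: [0.6202, 0.1112, 0.168]
tcp_rot: [0.495, 0.51, 0.491, -0.504]
wrist_force: [0.6, -0.2, 1.4]
width: 0.0602
clock: 36.07
tcp_pos: [0.4679, 0.115, 0.2608]
tcp_rot: [0.494, 0.508, 0.492, -0.505]
wrist_force: [-0.0, 0.6, -0.4]
width: 0.0595
bottle 0.79 [243.  26.] [0.6309 0.2031 0.003 ]
vial 0.77 [404.  25.] [0.6265 0.0206 0.003 ]
plaster_roll 0.68 [325.  31.] [0.6237 0.1099 0.003 ]
forceps 0.67 [323. 144.] [0.4965 0.1165 0.003 ]
slim_syringe 0.74 [402. 147.] [0.4895 0.0162 0.003 ]
syringe_pack 0.91 [252. 144.] [0.4988 0.2058 0.003 ]
tray 0.83 [323. 102.] [0.5472 0.1147 0.003 ]
roll [0.6023 0.0855 0.0201] [0.6477 0.1358 0.0309] [0.0258 0.0273 0.0284]
forc 52 [0.0142 0.0154]
forc 120 [0.0168 0.018 ]
forc 120 [0.0179 0.0191]
forc 71 [0.0186 0.0201]
```

View pics/top14.png

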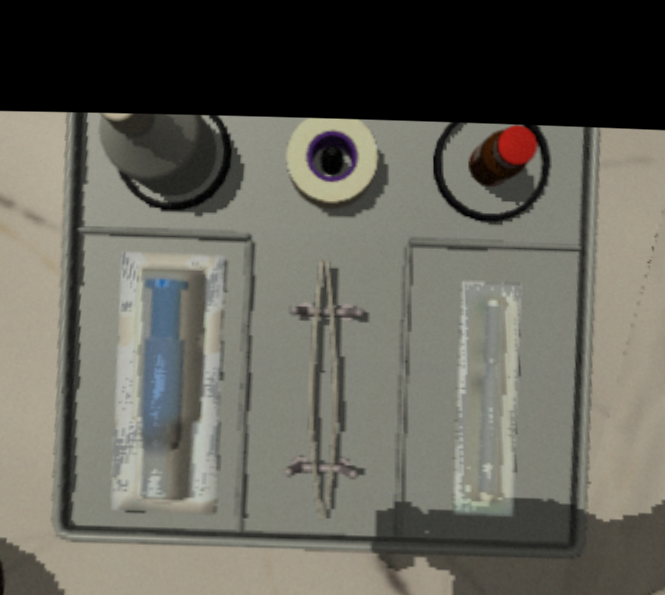

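View pics/side2.png

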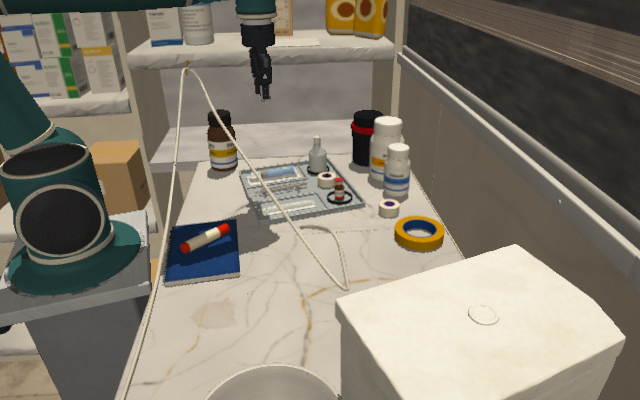

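View pics/scene2.png

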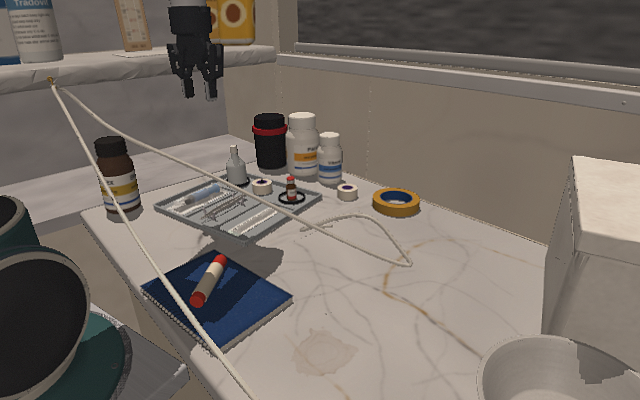

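Run:
```python
from plant import ctrl
print(ctrl.finish_job())
```

```text
the job is handed in; nothing more can be done
None
```

The tray is set up and handed in at about 36 s of the 125 s allowed, with nothing dropped or knocked over.

**What went where**
- The vial stood in the right well, so the slim syringe went in the right compartment and the large pack in the left, before the bottle.
- The forceps lie lengthwise in both wire rests.
- The plaster roll is over the post. I held it out from under the hanging cord before lifting, and it went down the post with no contact force.

**Last checks, from the wrist, side and scene pictures**
- **Syringes:** both look straight and within a few mm of their compartment centres. The network put the slim one about 4 mm from where I released it, still well inside 15 mm.
- **Forceps:** centred on the rests to about 1–2 mm.
- **Roll:** lies flat, with its top about 27 mm above the worktop, which is right for the tray floor. The post shows in its hole.
- **Medicines and parcel tape:** the pictures show them where they were. I did not measure the tape again.
- **Gripper:** open and well clear of everything.

**What disagreed or stayed uncertain**
- **Tray position:** estimates of its centre differed by up to 5 mm front to back. I placed the forceps and the roll from direct views of the rests and the post instead.
- **Forceps height:** depth readings rise about 4 mm from front to back. That is roughly 0.03 rad and inside the limit; it may be noise or the taper of the forceps.
- **Choice of roll:** a third roll lies farther right, beside the bowl at about (0.22, -0.965) m. I ruled it out as background because it is beyond the stated reach and the networks never reported it in any view. I took the right-hand one of the two they did report, at y = -0.206.

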